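# Empty the drop-bottom hopper and bolt its trap door again

## Task

Empty the cork stoppers out of the small hopper into the clear box standing under it: draw the slide bolt on its front, swing the trap door fully open with the lever on its side so that all four corks drop into the box, then swing the door fully shut again and push the bolt fully home. Leave the box standing flat where it is, all four corks in it, and do not disturb the bottles and jar standing round about.

Things in the scene. Friction and masses are not known exactly. Their poses are not given: they have to be found in the camera images.
- hopper: Fixed aluminium hopper, open on top, on four legs (at x +-35, y +-73, up to z 170 mm) on a 180 x 190 x 6 mm base plate. Origin: table top under the bin's centre; x points from its front (robot side) to its rear, y to its left, z up. Bin 96 x 96 mm outside, walls 3 mm, z 139 to 250 mm. The front wall leans out to the front above z 185 mm and overhangs the slide bolt.
- spill_guard (a point): Middle of the upper edge of a clear plastic spill guard, a fixed plate 146 mm wide (along hopper y), 3 mm thick, in front of the trap door below the bolt; hopper x = -82, z = 110 mm; from there it leans in and down to x = -66, z = 48 mm. It keeps the corks from spilling over the front of the box.
- lip_edge (a point): Middle of the upper edge of the leaning front wall (96 mm wide along y, bead 6 mm thick), hopper x = -78, z = 250 mm; axes as the hopper's. It blocks a gripper that points straight down at the bolt's knob: lean the gripper back towards the front 30 to 45 degrees, fingertips pointing rearward and down.
- trapdoor (a joint): Hinge of the trap door, the bin's floor (steel plate 100 x 98 x 3 mm; hinge line along hopper y at x +50, z 135 mm). 0 = shut, 1.35 rad = fully open (stop); its front edge swings down. Friction hinge, about 0.16 N m: stays where it is left. A lug on its front edge lies just above the bolt, which locks it shut while home.
- lever_grip (a point): Middle of the round black handle bar (12 mm thick, 66 mm long along hopper y) on the door's crank lever, right-hand (-y) side; on its axis; axes turn with the door. Moves on a circle of 85 mm radius about door_hinge: door shut, it leans 15 deg from upright to the rear (+x); opening carries it over the top to 62 deg to the front (-x). The 6 mm crank arm is 33 mm from this point towards the hopper.
- door_hinge (a point): Point on the hinge line of the trap door, in the plane in which lever_grip swings (fixed to the hopper; axes as the hopper's).
- bolt (a joint): Slide bolt on the hopper's front. 0 = fully home (under the door's lug, door locked), 0.040 m = fully drawn (stop); grows to the hopper's right (-y). Friction about 2 N, stays where it is left. Draw it more than 0.034 to free the door; with the door not fully shut the lug blocks its way home.
- knob_grip (a point): Point on the axis of the bolt's black knob, a pin 12 mm thick, 34 mm long, standing out to the front and up, 33 deg from vertical (direction -0.545, 0, 0.839 in hopper axes). 12 mm from its outer end, 38 mm from the bolt's axis. Axes as the hopper's; moves with the bolt. Guide blocks 14 mm high (front faces at hopper x -73, z 119 to 134 mm) stand at hopper y -66, 4 and 47 mm.
- catch_box: Loose clear open plastic box, 118 x 130 x 37 mm, standing on the hopper's base plate under the trap door. Origin: centre of its underside; x the 118 mm way, y the 130 mm way, z up. Inside about 102 x 114 mm, floor 2 mm.
- cork_a: Brown cork stopper, 15 x 28 x 15 mm, 12 g, lying loose on the trap door in the hopper at the start. Origin: centre of its underside as it lies; y along its length.
- cork_b: Brown cork stopper, 15 x 28 x 15 mm, 12 g, lying loose on the trap door in the hopper at the start. Origin: centre of its underside as it lies; y along its length.
- cork_c: Brown cork stopper, 15 x 28 x 15 mm, 12 g, lying loose on the trap door in the hopper at the start. Origin: centre of its underside as it lies; y along its length.
- cork_d: Brown cork stopper, 15 x 28 x 15 mm, 12 g, lying loose on the trap door in the hopper at the start. Origin: centre of its underside as it lies; y along its length.
- flask: Bystander: small white square bottle with screw cap, 50 x 43 x 87 mm, left of the hopper. Origin: centre of its underside.
- jar: Bystander: amber jar with white lid, 45 mm diameter, 55 mm high, right of the hopper in front. Origin: centre of its underside.
- dropper_bottle: Bystander: brown dropper bottle with black rubber teat, 31 mm diameter, 86 mm high, left of the hopper at the rear. Origin: centre of its underside.
There are look-alikes about, which are no part of the job. Leave any purple look-alike of the catch_box alone.

How it is judged:
By the outcome, as a careful person would: the job done as asked, in the order asked, and still so for the second after the job is handed in, with the robot touching nothing.
It also fails if it takes over 72 s, if anything falls off the work surface, if the arm or the gripper's body presses on something with over 40 N, if the wrist force passes 120 N, or if a joint passes its speed limit or range.

## Robot

A 6-joint arm with a two-finger parallel gripper is mounted at the origin on a cart in front of the work surface, level with it; the furniture and walls round the work are solid. World frame = base frame: x ahead of the robot, y to its left, z up, the work surface at z = 0. Lengths are in m, angles in degrees, forces in N, time in s.
With the tool pointing down it reaches from about 0.375 to 0.9 m from the base axis. Payload 3.1 kg.
Tool frame: the origin (TCP) lies between the finger pads; the fingertips stand 11 mm ahead of it and the grasp point (between the pads) lies 8 mm behind it; z points along the fingers, y is the line along which they close (so a half turn about z gives the same grasp; the last joint's range is limited). The gripper opens to 87 mm and grips with 3 to 60 N. Pads are 19 mm wide; open, the fingers measure 117 mm over their backs; the gripper's body (75 mm by 190 mm) begins 51 mm behind the grasp point.
Start: joints at [54.173, 30.224, 82.088, -0, 67.689, -10.227], TCP at [0.27, 0.564, 0.234] pointing down, gripper open.
Joint ranges: [-176.69, 176.69], [-43.24, 126.21], [12.49, 139.97], [-82, 262], [0, 151.66], [-163.58, 163.58]. Speed limits (degrees/s): [159.86, 159.86, 180, 180, 180, 180].

## Interface

Orientations are given as a 3x3 rotation matrix whose columns are the frame's x, y, z axes.
In Python, from rig import bot, viewer, workorder, nets gives the robot as it stands. The module is installed in compiled form; this text tells all that it offers.
- The arm moves only by the tool move_arm, never from a script. Its argument "increments" is a list of rows, each a list of 7 numbers: the shift along the tool's x, y, z normalised to -1 to 1, where 1 is 0.3 m, then the turn, a rotation vector about the tool's x, y, z normalised to -1 to 1, where 1 is pi rad, then the opening, from 0 (shut) to 1 (fully open). In form: [[tx, ty, tz, wx, wy, wz, grip], ...]. A call has 1 to 10 rows; each row is the pose to reach, as a shift and turn from the pose commanded when the call began, along the tool's axes at that moment, turning the shorter way round; what a row does not reach only later rows make up. A row lasts 1/12 s, in which the tool goes at most 41.7 mm and 7.16 degrees, less where a joint would pass 70% of its speed; a pose out of reach is approached as far as the arm can. A call with a number of a shift or a turn outside -1 to 1 is refused whole. A call with a gripper value outside its range is refused whole. The fingers move at their own pace and stop on an object; the grip force is fixed at half the most. Time passes only in rows, so rows that repeat a pose let the fingers close. It gives the time, the measured TCP pose, the force, the opening and the grip force at its end, in the units of the state.
- bot.read_state(): the state, without advancing time (a new reading comes with each control period).
- viewer.capture(name): name is "scene" or "top" or "wrist"; returns a dict with "image" (420x560x3 uint8, blue, green, red), "K" (3x3 intrinsics, pixels), "eye" and "orientation" of the camera in the world. Camera axes: x right, y up, looking along -z (the intrinsics and any distortion apply to the point x, -y, -z); pixel columns grow to the right and rows downward; lengths in m; the calibration is good to about 2 mm. The wrist camera is an equidistant fisheye: a pixel r from the principal point sees the ray r / f radians off the axis. A picture is of the moment at which its call begins. There is no depth.
- workorder.hand_in(): hands the job in; it is judged then, once.
Trained networks look in the newest picture that a camera, given by its name, has taken for a name from the list of things; names that differ only in an ending like _2 or _b are one class to them, and where a whole thing is asked for, a point or a joint stands for the part that bears it (a point fixed in the world has none). Each returns a list of dicts, best first, with "conf" (0 to 1); they miss things now and then, are a little off and sometimes report something else, mostly with a low value. They report only what shows in the picture. A call takes as long as a camera call. They do not tell look-alikes from the thing itself.
- nets.find_in(camera, thing): "location" ([column, row] in pixels, amid what is visible of it).
The state is a dict: "time_s": time; "joint_positions": joint angles; "qvel": joint speeds; "tau": joint torques, N m; "position": TCP position; "tcp_rot": TCP orientation; "force": force on the tool from outside, world axes, zero at the start; "moment": the same for the moment, N m; "opening": opening from 0.0 (shut) to 1.0 (fully open); "grasp_force": force on a finger pad.
Only numpy, scipy, OpenCV 4.12 (cv2) and the standard library are available. Lean on these libraries where they do the work, as an engineer would, in place of code of your own. Each camera call takes 0.05 s, during which the arm holds its last target. There are 200 camera calls.

## Working session

There is one attempt and no reset: what is moved stays moved. The work goes in short steps, Python scripts to look and compute and a tool call to move; the robot and the scene stay as the last step left them, time stands still between calls to the robot, and variables do not carry over. Pictures are saved under pics/ and viewed, at most 10 in all, crops included, and the job is handed in when it is done.

Besides the shell and the picture viewer there is one more tool, called after ">>>" by a JSON object that holds its "method" and its "body", one argument or row to a line. move_arm: Moves the arm, as the interface text tells. Its arguments: {"type":"object","properties":{"increments":{"type":"array"}},"required":["increments"]}

```bash
mkdir -p pics; ls
python3 - <<'E'
from rig import bot, viewer, nets
import cv2, numpy as np
print({k:np.round(v,3).tolist() for k,v in bot.read_state().items()})
for c in ("scene","top"):
    d=viewer.capture(c); cv2.imwrite(f"pics/{c}0.png",d["image"])
    print(c,np.round(d["K"],1).tolist(),np.round(d["eye"],4).tolist(),np.round(d["orientation"],4).tolist())
    for t in ["hopper","spill_guard","lip_edge","lever_grip","door_hinge","knob_grip","catch_box","cork_a","flask","jar","dropper_bottle"]:
        print(t,[(np.round(r["location"],1).tolist(),round(r["conf"],2)) for r in nets.find_in(c,t)][:5])
E
```

```text
pics
{'time_s': 0.0, 'joint_positions': [54.174, 30.279, 82.156, -0.001, 67.687, -10.227], 'qvel': [0.039, -0.038, 0.087, 0.064, 0.119, 0.09], 'tau': [-0.0, -44.005, -17.659, 0.063, 0.058, -0.0], 'position': [0.27, 0.563, 0.233], 'tcp_rot': [[-0.902, 0.432, -0.001], [0.432, 0.902, -0.002], [0.0, -0.002, -1.0]], 'force': [0.07, 0.25, 0.007], 'moment': [0.01, -0.005, -0.012], 'grasp_force': 0.0, 'opening': 0.999}
scene [[497.1, 0.0, 284.1], [0.0, 497.1, 213.3], [0.0, 0.0, 1.0]] [0.7685, 0.644, 1.1764] [[-0.9501, -0.2572, 0.1764], [0.3116, -0.8059, 0.5034], [0.0127, 0.5332, 0.8459]]
hopper [([270.2, 218.4], 0.57)]
spill_guard [([270.0, 218.2], 0.69)]
lip_edge [([271.7, 217.3], 0.59)]
lever_grip [([243.7, 196.6], 0.71)]
door_hinge [([270.6, 217.1], 0.6)]
knob_grip []
catch_box [([358.4, 276.7], 0.66), ([276.1, 246.9], 0.59)]
cork_a []
flask [([353.0, 336.5], 0.69)]
jar [([279.5, 156.0], 0.68)]
dropper_bottle [([297.2, 341.9], 0.53)]
top [[527.5, 0.0, 279.5], [0.0, 527.5, 202.7], [0.0, 0.0, 1.0]] [0.2829, 0.0313, 1.6602] [[0.0254, 0.9842, -0.175], [-0.9996, 0.0227, -0.0173], [-0.013, 0.1754, 0.9844]]
hopper [([291.5, 198.2], 0.96)]
spill_guard [([293.0, 197.6], 0.83)]
lip_edge [([290.9, 198.5], 0.67)]
lever_grip [([294.1, 182.7], 0.75)]
door_hinge [([291.0, 198.5], 0.62), ([375.8, 235.3], 0.59)]
knob_grip [([298.1, 207.7], 0.57)]
catch_box [([232.7, 257.9], 0.91)]
cork_a [([284.9, 181.8], 0.63), ([297.9, 179.0], 0.44), ([295.1, 193.7], 0.43)]
flask [([191.0, 227.7], 0.82), ([295.7, 210.6], 0.49)]
jar [([376.0, 234.8], 0.74)]
dropper_bottle [([204.7, 189.5], 0.6), ([292.8, 196.4], 0.16)]
```

Run:
```python
import cv2
a=cv2.imread("pics/scene0.png")[100:380,150:450]; cv2.imwrite("pics/s1.png",cv2.resize(a,None,fx=2.14,fy=2.14,interpolation=cv2.INTER_CUBIC))
a=cv2.imread("pics/top0.png")[130:290,170:410]; cv2.imwrite("pics/t1.png",cv2.resize(a,None,fx=3.3,fy=3.3,interpolation=cv2.INTER_CUBIC))
```

```text
(no output)
```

View pics/s1.png

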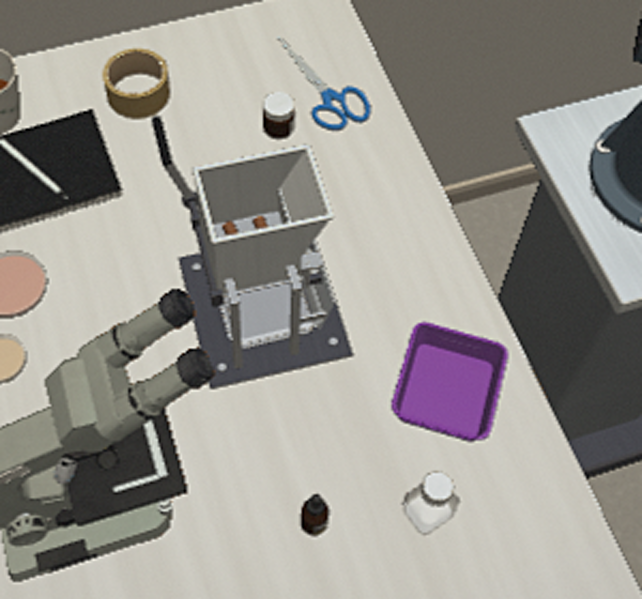

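View pics/t1.png

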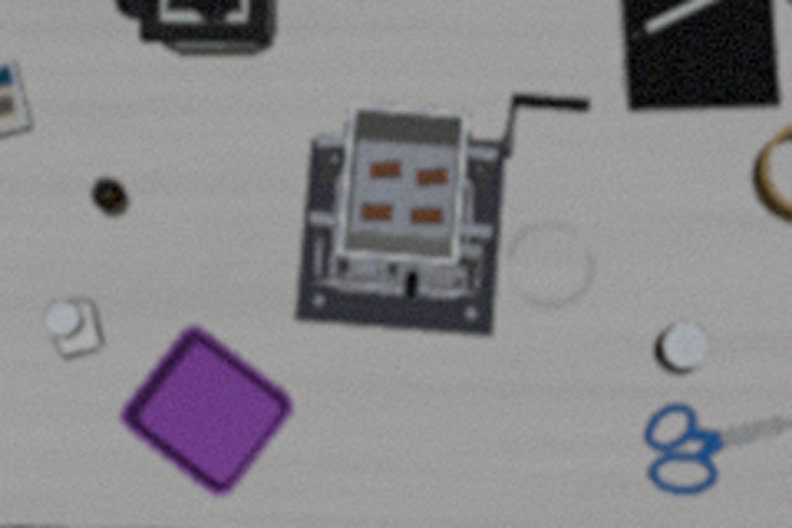

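```bash
cat > h.py <<'E'
import numpy as np
from scipy.optimize import least_squares
from scipy.spatial.transform import Rotation as R
CAM={"scene":(497.1,284.1,213.3,[0.7685,0.644,1.1764],[[-0.9501,-0.2572,0.1764],[0.3116,-0.8059,0.5034],[0.0127,0.5332,0.8459]]),
"top":(527.5,279.5,202.7,[0.2829,0.0313,1.6602],[[0.0254,0.9842,-0.175],[-0.9996,0.0227,-0.0173],[-0.013,0.1754,0.9844]])}
def proj(c,P):
    f,cx,cy,e,o=CAM[c]; p=(np.asarray(P)-e)@np.array(o)
    return np.array([cx-f*p[...,0]/p[...,2],cy+f*p[...,1]/p[...,2]]).T
def px(c,q):
    q=np.asarray(q,float); return q/2.14+[150,100] if c=="scene" else q/3.3+[170,130]
def W(h,P):
    c,s=np.cos(h[2]),np.sin(h[2]); P=np.asarray(P,float)
    return np.stack([h[0]+c*P[...,0]-s*P[...,1],h[1]+s*P[...,0]+c*P[...,1],P[...,2]],-1)
E
python3 - <<'E'
from h import *
rim=np.array([[48,-48,250],[-78,-48,250],[-78,48,250],[48,48,250]])/1e3
base=lambda b:np.array([[90+b,-95,6],[-90+b,-95,6],[-90+b,95,6],[90+b,95,6]])/1e3
obs=[("scene",0,[(195,170),(310,147),(330,215),(215,238)]),("top",0,[(468,117),(459,262),(338,253),(351,108)]),
("scene",1,[(181,258),None,(352,355),(212,387)]),("top",1,[(505,145),(491,334),(297,319),(313,137)])]
def f(h,pr=0):
    r=[]
    for c,k,q in obs:
        P=W(h,[rim,base(h[3])][k])
        for i in range(4):
            if q[i]: 
                e=proj(c,P[i])-px(c,q[i]); r+=list(e)
                if pr: print(c,k,i,np.round(e,1))
    return r
s=least_squares(f,[.3,0,0,0],loss="soft_l1"); h=s.x; f(h,1); print(h[:3],np.degrees(h[2]),"base off mm",h[3])
def tri(a,b):
    return least_squares(lambda P:np.r_[proj("scene",P)-px("scene",a),proj("top",P)-px("top",b)],[.4,0,.2])
for n,a,b in [("hend",(155,119),(588,104)),("hin",(167,162),(517,99))]:
    t=tri(a,b);P=t.x;d=P-[h[0],h[1],0];c,q=np.cos(h[2]),np.sin(h[2])
    print(n,P,"hopper",[c*d[0]+q*d[1],-q*d[0]+c*d[1],d[2]],t.cost)
for n,P in [("knob",W(h,np.array([-.09,-.02,.155])))]: print(proj("top",P),(proj("top",P)-[170,130])*3.3)
# knob y from top
o=px("top",(412,283))
for z in (.14,.155,.165):
  t=least_squares(lambda v:proj("top",W(h,np.array([v[0],v[1],z])))-o,[-.09,0]);print("knob",z,t.x)
E
```

```text
scene 0 0 [-0.3 -1.2]
scene 0 1 [-1.3 -1.2]
scene 0 2 [0.8 0.1]
scene 0 3 [-0.4  1.2]
top 0 0 [-0.7 -0.3]
top 0 1 [-1.3  0.8]
top 0 2 [0.  0.8]
top 0 3 [-0.1 -0.3]
scene 1 0 [-2.4 -1. ]
scene 1 2 [ 0.1 -1.1]
scene 1 3 [-1.7 -0.1]
top 1 0 [-0.2  2.1]
top 1 1 [0.2 0.4]
top 1 2 [-1.   0.2]
top 1 3 [-0.9  0. ]
[ 0.59533694  0.02250695 -0.05649728] -3.2370556835179536 base off mm -12.78740292519264
hend [ 0.66104009 -0.13329314  0.21619756] hopper [np.float64(0.07439591638403881), np.float64(-0.15184143125127178), np.float64(0.21619755587891096)] 0.08642181314845657
hin [ 0.66384672 -0.07242343  0.21325878] hopper [np.float64(0.07376092841004653), np.float64(-0.09091035966198598), np.float64(0.21325877924616832)] 0.4449292722887221
[296.45636407 218.87044051] [417.30600142 293.27245369]
knob 0.14 [-0.0790215  -0.01474486]
knob 0.155 [-0.08132462 -0.01468683]
knob 0.165 [-0.08286003 -0.01464814]
```

```bash
cat >> h.py <<'E'
import json,os
H=[0.5955,0.0225,-0.0565]
HR=R.from_euler("z",H[2])
def frame(kind,lean):   # hopper axes -> world; lean back to the front, deg
    a=np.radians(lean); z=np.array([np.sin(a),0,-np.cos(a)])
    if kind=="knob": y=np.array([0,1,0.])
    else: y=np.array([np.cos(a),0,np.sin(a)])
    return HR.as_matrix()@np.stack([np.cross(y,z),y,z],1)
def grasp(p,kind,lean):  # grasp point hopper mm -> TCP pose world
    M=frame(kind,lean); return W(H,np.array(p)/1e3)+.008*M[:,2],M
def cmd():
    if os.path.exists("cmd.json"):
        d=json.load(open("cmd.json")); return np.array(d[0]),np.array(d[1])
    return np.array([.27,.564,.234]),R.from_euler("xyz",[0,0,0]).as_matrix()
def plan(poses,grips,save=True):
    p,M=cmd(); rows=[]
    for (q,N),g in zip(poses,grips):
        rows.append(np.r_[np.round(M.T@(q-p)/.3,3),np.round(R.from_matrix(M.T@N).as_rotvec()/np.pi,3),g])
    print(json.dumps([[float(v) for v in r] for r in rows]).replace(" ",""))
    r=rows[-1]
    if save: json.dump([(p+M@r[:3]*.3).tolist(),(M@R.from_rotvec(r[3:6]*np.pi).as_matrix()).tolist()],open("cmd.json","w"))
def interp(a,b,n,hold=0):
    from scipy.spatial.transform import Slerp
    s=Slerp([0,1],R.from_matrix([a[1],b[1]])); 
    return [(a[0]+(b[0]-a[0])*t,s(t).as_matrix()) for t in np.r_[np.arange(1,n+1)/n,np.ones(hold)]]
def st():
    from rig import bot
    s=bot.read_state(); p=np.array(s["position"])-[H[0],H[1],0]; p=HR.inv().apply(p)
    M=np.array(s["tcp_rot"]); print("t",s["time_s"],"TCP hopper mm",np.round(p*1e3,1),"grasp",np.round((p-.008*HR.inv().apply(M[:,2]))*1e3,1),"cmd err mm",np.round((np.array(s["position"])-cmd()[0])*1e3,1),"F",np.round(s["force"],1),"open",s["opening"],"gf",s["grasp_force"]); return s
E
python3 - <<'E'
from h import *
M=np.array([[-.902,.432,0],[.432,.902,0],[0,0,-1.]]);M/=np.linalg.norm(M,axis=0)
json.dump([[.27,.564,.234],M.tolist()],open("cmd.json","w"))
b=grasp(np.array([-85,-15,158])-100*np.array([.643,0,-.766]),"knob",40)
a=cmd(); print(b, (R.from_matrix(a[1].T@b[1])).magnitude()*57.3)
P=interp(a,b,18); plan(P[:9],[.45]*9); plan(P[9:]+[P[-1]],[.45]*10)
E
```

```text
(array([0.45072528, 0.01566451, 0.22847164]), array([[-0.76482207,  0.05646994,  0.64176191],
       [ 0.04325849,  0.9984043 , -0.03629818],
       [-0.64278761,  0.        , -0.76604444]])) 45.601577017203795
[[-0.074,-0.077,0.001,-0.002,-0.012,-0.007,0.45],[-0.148,-0.154,0.002,-0.005,-0.024,-0.013,0.45],[-0.222,-0.231,0.003,-0.007,-0.037,-0.02,0.45],[-0.296,-0.309,0.004,-0.01,-0.049,-0.026,0.45],[-0.37,-0.386,0.005,-0.012,-0.061,-0.033,0.45],[-0.444,-0.463,0.006,-0.014,-0.073,-0.04,0.45],[-0.518,-0.54,0.007,-0.017,-0.085,-0.046,0.45],[-0.592,-0.617,0.008,-0.019,-0.097,-0.053,0.45],[-0.666,-0.694,0.009,-0.022,-0.11,-0.06,0.45]]
[[-0.055,-0.09,0.018,-0.002,-0.012,-0.006,0.45],[-0.11,-0.18,0.036,-0.004,-0.024,-0.013,0.45],[-0.165,-0.27,0.054,-0.007,-0.036,-0.019,0.45],[-0.219,-0.361,0.071,-0.009,-0.048,-0.026,0.45],[-0.274,-0.451,0.089,-0.012,-0.061,-0.033,0.45],[-0.329,-0.541,0.107,-0.014,-0.073,-0.039,0.45],[-0.384,-0.631,0.124,-0.016,-0.085,-0.046,0.45],[-0.439,-0.721,0.142,-0.019,-0.097,-0.053,0.45],[-0.493,-0.811,0.16,-0.021,-0.109,-0.059,0.45],[-0.493,-0.811,0.16,-0.021,-0.109,-0.059,0.45]]
```

>>> {"method": "move_arm", "body": {
  "increments": [
    [-0.074,-0.077,0.001,-0.002,-0.012,-0.007,0.45],
    [-0.148,-0.154,0.002,-0.005,-0.024,-0.013,0.45],
    [-0.222,-0.231,0.003,-0.007,-0.037,-0.02,0.45],
    [-0.296,-0.309,0.004,-0.01,-0.049,-0.026,0.45],
    [-0.37,-0.386,0.005,-0.012,-0.061,-0.033,0.45],
    [-0.444,-0.463,0.006,-0.014,-0.073,-0.04,0.45],
    [-0.518,-0.54,0.007,-0.017,-0.085,-0.046,0.45],
    [-0.592,-0.617,0.008,-0.019,-0.097,-0.053,0.45],
    [-0.666,-0.694,0.009,-0.022,-0.11,-0.06,0.45]
  ]
}}

```text
time_s: 1.95
position: [0.3607, 0.2886, 0.2313]
tcp_rot: [[-0.907, 0.246, 0.343], [0.243, 0.969, -0.052], [-0.345, 0.036, -0.938]]
force: [0.9, -0.6, -0.6]
opening: 0.469
grasp_force: 0.0
```

>>> {"method": "move_arm", "body": {
  "increments": [
    [-0.055,-0.09,0.018,-0.002,-0.012,-0.006,0.45],
    [-0.11,-0.18,0.036,-0.004,-0.024,-0.013,0.45],
    [-0.165,-0.27,0.054,-0.007,-0.036,-0.019,0.45],
    [-0.219,-0.361,0.071,-0.009,-0.048,-0.026,0.45],
    [-0.274,-0.451,0.089,-0.012,-0.061,-0.033,0.45],
    [-0.329,-0.541,0.107,-0.014,-0.073,-0.039,0.45],
    [-0.384,-0.631,0.124,-0.016,-0.085,-0.046,0.45],
    [-0.439,-0.721,0.142,-0.019,-0.097,-0.053,0.45],
    [-0.493,-0.811,0.16,-0.021,-0.109,-0.059,0.45],
    [-0.493,-0.811,0.16,-0.021,-0.109,-0.059,0.45]
  ]
}}

```text
time_s: 2.78
position: [0.4607, 0.0417, 0.2469]
tcp_rot: [[-0.778, 0.096, 0.621], [0.047, 0.994, -0.095], [-0.627, -0.045, -0.778]]
force: [1.1, -0.7, -0.2]
opening: 0.451
grasp_force: 0.0
```

Run:
```python
from h import *
from rig import viewer,nets
import cv2
s=st(); print(np.round(s["joint_positions"],1), np.round(np.array(s["tcp_rot"]).T@frame("knob",40),3).tolist())
d=viewer.capture("wrist"); cv2.imwrite("pics/w1.png",cv2.resize(d["image"],None,fx=1.4,fy=1.4)); np.save("w1.npy",d,allow_pickle=True)
print(d["K"],d["eye"],d["orientation"])
for t in ["knob_grip","lip_edge","spill_guard"]: print(t,[(np.round(r["location"],1).tolist(),round(r["conf"],2)) for r in nets.find_in("wrist",t)])
def fe(P):
    p=(np.asarray(P)-d["eye"])@np.array(d["orientation"]);x,y,z=p[0],-p[1],-p[2]
    r=np.hypot(x,y);th=np.arctan2(r,z);K=d["K"];return np.array([K[0][2]+K[0][0]*th*x/r,K[1][2]+K[1][1]*th*y/r])
for n,p in dict(knob=[-85,-15,158],knobend=[-91.5,-15,168],knobroot=[-73,-15,140],lipL=[-78,48,250],lipR=[-78,-48,250],guardL=[-82,73,110],guardR=[-82,-73,110]).items(): print(n,np.round(fe(W(H,np.array(p)/1e3)),0))
```

```text
t 2.7833 TCP hopper mm [-135.6   11.6  246.9] grasp [-140.6   12.1  253.2] cmd err mm [10.1 26.  18.5] F [ 1.1 -0.7 -0.2] open 0.4513777067918113 gf 0.0
[ -8.7  10.5 130.6 -26.8   0.  -67.3] [[1.0, 0.003, -0.021], [-0.002, 0.998, 0.06], [0.021, -0.06, 0.998]]
[[325.1922621    0.         278.2665033 ]
 [  0.         325.1922621  211.08872643]
 [  0.           0.           1.        ]] [0.3010009  0.06058247 0.31205846] [[ 0.09662642 -0.55042808 -0.82927213]
 [ 0.99428795  0.01543538  0.10560879]
 [-0.04532991 -0.83473989  0.54877547]]
knob_grip [([256.2, 182.2], 0.62)]
lip_edge [([278.0, 197.4], 0.92)]
spill_guard [([278.9, 192.7], 0.95)]
knob [253. 195.]
knobend [251. 201.]
knobroot [256. 187.]
lipL [334. 311.]
lipR [197. 305.]
guardL [355. 156.]
guardR [197. 155.]
```

View pics/w1.png

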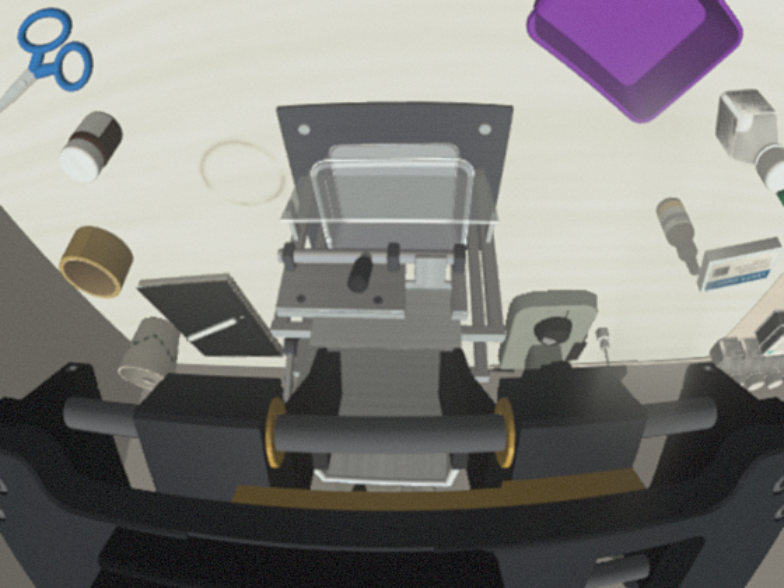

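```bash
cat >> h.py <<'E'
def sync():
    from rig import bot
    s=bot.read_state(); json.dump([list(map(float,s["position"])),np.array(s["tcp_rot"]).tolist()],open("cmd.json","w"))
E
python3 - <<'E'
from h import *
sync(); a=cmd()
b=grasp([-112,-15,200],"knob",33); plan(interp(a,b,6,4),[.45]*10)
E
```

```text
[[0.004,-0.014,0.034,-0.003,0.005,-0.0,0.45],[0.009,-0.028,0.068,-0.006,0.01,-0.0,0.45],[0.013,-0.042,0.102,-0.009,0.015,-0.001,0.45],[0.017,-0.057,0.137,-0.012,0.02,-0.001,0.45],[0.021,-0.071,0.171,-0.015,0.025,-0.001,0.45],[0.026,-0.085,0.205,-0.018,0.03,-0.001,0.45],[0.026,-0.085,0.205,-0.018,0.03,-0.001,0.45],[0.026,-0.085,0.205,-0.018,0.03,-0.001,0.45],[0.026,-0.085,0.205,-0.018,0.03,-0.001,0.45],[0.026,-0.085,0.205,-0.018,0.03,-0.001,0.45]]
```

>>> {"method": "move_arm", "body": {
  "increments": [
    [0.004,-0.014,0.034,-0.003,0.005,0,0.45],
    [0.009,-0.028,0.068,-0.006,0.01,0,0.45],
    [0.013,-0.042,0.102,-0.009,0.015,-0.001,0.45],
    [0.017,-0.057,0.137,-0.012,0.02,-0.001,0.45],
    [0.021,-0.071,0.171,-0.015,0.025,-0.001,0.45],
    [0.026,-0.085,0.205,-0.018,0.03,-0.001,0.45],
    [0.026,-0.085,0.205,-0.018,0.03,-0.001,0.45],
    [0.026,-0.085,0.205,-0.018,0.03,-0.001,0.45],
    [0.026,-0.085,0.205,-0.018,0.03,-0.001,0.45],
    [0.026,-0.085,0.205,-0.018,0.03,-0.001,0.45]
  ]
}}

```text
time_s: 3.82
position: [0.4812, 0.0191, 0.1951]
tcp_rot: [[-0.853, 0.075, 0.517], [0.05, 0.997, -0.061], [-0.52, -0.026, -0.854]]
force: [-0.3, -0.5, 1.2]
opening: 0.448
grasp_force: 0.0
```

Run:
```python
from h import *
from rig import viewer,nets
import cv2
s=st(); print(np.round(s["joint_positions"],1), np.round(np.array(s["tcp_rot"]).T@frame("knob",33),3).tolist())
d=viewer.capture("wrist"); cv2.imwrite("pics/w2.png",cv2.resize(d["image"][60:330,120:420],None,fx=2.2,fy=2.2))
print([(np.round(r["location"],1).tolist(),round(r["conf"],2)) for r in nets.find_in("wrist","knob_grip")])
def fe(P):
    p=(np.asarray(P)-d["eye"])@np.array(d["orientation"]);x,y,z=p[0],-p[1],-p[2]
    r=np.hypot(x,y);th=np.arctan2(r,z);K=d["K"];return np.array([K[0][2]+K[0][0]*th*x/r,K[1][2]+K[1][1]*th*y/r])
for n,p in dict(knob=[-85,-15,158],knobend=[-91.5,-15,168],knobroot=[-73,-15,140],guardL=[-82,73,110],guardR=[-82,-73,110],blkR=[-73,-66,134],blkM=[-73,4,134],blkL=[-73,47,134]).items(): print(n,np.round((fe(W(H,np.array(p)/1e3))-[120,60])*2.2,0))
```

```text
t 3.8167 TCP hopper mm [-113.9   -9.8  195.1] grasp [-118.1   -9.6  202. ] cmd err mm [-5.9  5.5  1.9] F [-0.3 -0.5  1.2] open 0.4476582791332971 gf 0.0
[ -13.2   18.   127.2   42.8    4.9 -141.1] [[1.0, 0.002, -0.029], [-0.001, 0.999, 0.032], [0.03, -0.032, 0.999]]
[([275.6, 232.1], 0.7), ([333.8, 243.7], 0.37)]
knob [335. 414.]
knobend [333. 430.]
knobroot [338. 389.]
guardL [586. 308.]
guardR [179. 304.]
blkR [192. 373.]
blkM [395. 376.]
blkL [520. 376.]
```

View pics/w2.png

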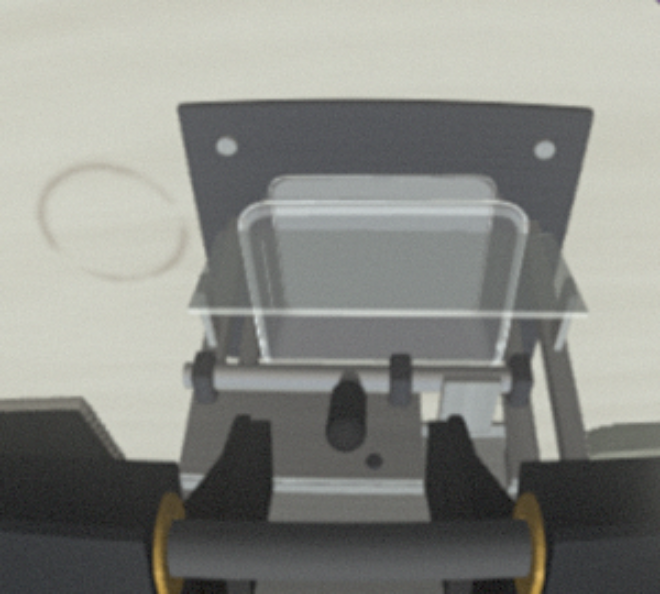

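```bash
cat >> h.py <<'E'
def kg(p,lean,back=0):  # knob grasp with tool in arm plane; back = standoff mm along the knob axis
    q=W(H,(np.array(p)+back*np.array([-.545,0,.839]))/1e3); az=np.arctan2(q[1],q[0]); a=np.radians(lean)
    z=np.array([np.sin(a)*np.cos(az),np.sin(a)*np.sin(az),-np.cos(a)]); y=np.array([-np.sin(az),np.cos(az),0])
    return q+.008*z,np.stack([np.cross(y,z),y,z],1)
E
python3 - <<'E'
from h import *
sync(); a=cmd()
b=kg([-85,-12,158],31,40); plan(interp(a,b,5,3),[.45]*8)
E
```

```text
[[-0.002,-0.0,0.01,-0.005,0.0,-0.005,0.45],[-0.005,-0.001,0.02,-0.01,0.001,-0.01,0.45],[-0.007,-0.001,0.029,-0.015,0.001,-0.016,0.45],[-0.01,-0.002,0.039,-0.02,0.001,-0.021,0.45],[-0.012,-0.002,0.049,-0.025,0.002,-0.026,0.45],[-0.012,-0.002,0.049,-0.025,0.002,-0.026,0.45],[-0.012,-0.002,0.049,-0.025,0.002,-0.026,0.45],[-0.012,-0.002,0.049,-0.025,0.002,-0.026,0.45]]
```

>>> {"method": "move_arm", "body": {
  "increments": [
    [-0.002,0,0.01,-0.005,0,-0.005,0.45],
    [-0.005,-0.001,0.02,-0.01,0.001,-0.01,0.45],
    [-0.007,-0.001,0.029,-0.015,0.001,-0.016,0.45],
    [-0.01,-0.002,0.039,-0.02,0.001,-0.021,0.45],
    [-0.012,-0.002,0.049,-0.025,0.002,-0.026,0.45],
    [-0.012,-0.002,0.049,-0.025,0.002,-0.026,0.45],
    [-0.012,-0.002,0.049,-0.025,0.002,-0.026,0.45],
    [-0.012,-0.002,0.049,-0.025,0.002,-0.026,0.45]
  ]
}}

```text
time_s: 4.58
position: [0.4941, 0.0178, 0.189]
tcp_rot: [[-0.861, -0.032, 0.508], [-0.03, 0.999, 0.014], [-0.508, -0.003, -0.861]]
force: [0.2, -0.4, -0.3]
opening: 0.448
grasp_force: 0.0
```

Run:
```python
from h import *
s=st(); print(np.round(s["joint_positions"],1), np.round(R.from_matrix(np.array(s["tcp_rot"]).T@kg([-85,-12,158],31,40)[1]).as_rotvec(True),1))
```

```text
t 4.5833 TCP hopper mm [-101.   -10.4  189. ] grasp [-105.   -10.7  195.9] cmd err mm [1.8 1.2 4.3] F [ 0.2 -0.4 -0.3] open 0.4484968144332597 gf 0.0
[ -16.5   19.4  125.6   57.9   10.7 -163.4] [-0.2 -0.5  0. ]
```

```bash
cat >> h.py <<'E'
def kg(p,lean,back=0,az=-5):
    q=W(H,(np.array(p)+back*np.array([-.545,0,.839]))/1e3); az=np.radians(az); a=np.radians(lean)
    z=np.array([np.sin(a)*np.cos(az),np.sin(a)*np.sin(az),-np.cos(a)]); y=np.array([-np.sin(az),np.cos(az),0])
    return q+.008*z,np.stack([np.cross(y,z),y,z],1)
E
python3 - <<'E'
from h import *
sync(); a=cmd()
b=kg([-85,-12,158],30,36); plan(interp(a,b,7,3),[.45]*10)
E
```

```text
[[0.002,-0.001,0.003,0.003,0.0,0.005,0.45],[0.004,-0.002,0.006,0.005,0.001,0.01,0.45],[0.005,-0.002,0.01,0.008,0.001,0.014,0.45],[0.007,-0.003,0.013,0.01,0.002,0.019,0.45],[0.009,-0.004,0.016,0.013,0.002,0.024,0.45],[0.011,-0.005,0.019,0.016,0.003,0.029,0.45],[0.013,-0.006,0.023,0.018,0.003,0.033,0.45],[0.013,-0.006,0.023,0.018,0.003,0.033,0.45],[0.013,-0.006,0.023,0.018,0.003,0.033,0.45],[0.013,-0.006,0.023,0.018,0.003,0.033,0.45]]
```

>>> {"method": "move_arm", "body": {
  "increments": [
    [0.002,-0.001,0.003,0.003,0,0.005,0.45],
    [0.004,-0.002,0.006,0.005,0.001,0.01,0.45],
    [0.005,-0.002,0.01,0.008,0.001,0.014,0.45],
    [0.007,-0.003,0.013,0.01,0.002,0.019,0.45],
    [0.009,-0.004,0.016,0.013,0.002,0.024,0.45],
    [0.011,-0.005,0.019,0.016,0.003,0.029,0.45],
    [0.013,-0.006,0.023,0.018,0.003,0.033,0.45],
    [0.013,-0.006,0.023,0.018,0.003,0.033,0.45],
    [0.013,-0.006,0.023,0.018,0.003,0.033,0.45],
    [0.013,-0.006,0.023,0.018,0.003,0.033,0.45]
  ]
}}

```text
time_s: 5.42
position: [0.4944, 0.016, 0.1812]
tcp_rot: [[-0.863, 0.086, 0.499], [0.074, 0.996, -0.043], [-0.5, 0.0, -0.866]]
force: [-0.3, 0.3, 0.3]
opening: 0.447
grasp_force: 0.0
```

Run:
```python
from h import *
s=st(); print(np.round(s["joint_positions"],1), np.round(R.from_matrix(np.array(s["tcp_rot"]).T@cmd()[1]).as_rotvec(True),1))
from rig import viewer
import cv2
d=viewer.capture("wrist"); cv2.imwrite("pics/w3.png",cv2.resize(d["image"][100:360,120:420],None,fx=2.2,fy=2.2))
def fe(P):
    p=(np.asarray(P)-d["eye"])@np.array(d["orientation"]);x,y,z=p[0],-p[1],-p[2]
    r=np.hypot(x,y);th=np.arctan2(r,z);K=d["K"];return np.array([K[0][2]+K[0][0]*th*x/r,K[1][2]+K[1][1]*th*y/r])
for n,p in dict(knob=[-85,-12,158],knobend=[-91.5,-12,168],knobroot=[-73,-12,140],blkR=[-73,-66,134],blkM=[-73,4,134],blkL=[-73,47,134]).items(): print(n,np.round((fe(W(H,np.array(p)/1e3))-[120,100])*2.2,0))
```

```text
t 5.4167 TCP hopper mm [-100.6  -12.2  181.2] grasp [-104.6  -12.1  188.1] cmd err mm [ 0.1 -0.   0.1] F [-0.3  0.3  0.3] open 0.44735287080541664 gf 0.0
[ -13.9   20.6  125.5   46.7    6.2 -144.3] [ 0.  0. -0.]
knob [349. 342.]
knobend [349. 360.]
knobroot [350. 316.]
blkR [181. 303.]
blkM [402. 299.]
blkL [536. 296.]
```

View pics/w3.png

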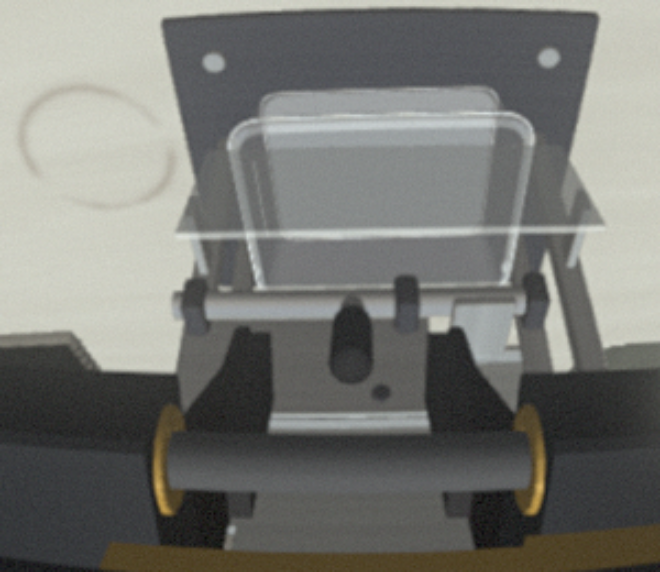

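Run:
```python
from h import *
a=cmd()
b=kg([-85,-12,158],30,0); plan(interp(a,b,5),[.45]*5)
plan([b]*5,[0]*5)
```

```text
[[-0.001,0.0,0.024,0.0,0.0,0.0,0.45],[-0.003,0.001,0.048,0.0,0.0,0.0,0.45],[-0.004,0.001,0.072,0.0,0.0,0.0,0.45],[-0.005,0.002,0.096,0.0,0.0,0.0,0.45],[-0.007,0.002,0.12,0.0,0.0,0.0,0.45]]
[[0.0,0.0,-0.0,0.0,0.0,0.0,0.0],[0.0,0.0,-0.0,0.0,0.0,0.0,0.0],[0.0,0.0,-0.0,0.0,0.0,0.0,0.0],[0.0,0.0,-0.0,0.0,0.0,0.0,0.0],[0.0,0.0,-0.0,0.0,0.0,0.0,0.0]]
```

>>> {"method": "move_arm", "body": {
  "increments": [
    [-0.001,0,0.024,0,0,0,0.45],
    [-0.003,0.001,0.048,0,0,0,0.45],
    [-0.004,0.001,0.072,0,0,0,0.45],
    [-0.005,0.002,0.096,0,0,0,0.45],
    [-0.007,0.002,0.12,0,0,0,0.45]
  ]
}}

```text
time_s: 5.88
position: [0.5169, 0.0156, 0.1551]
tcp_rot: [[-0.866, 0.085, 0.492], [0.073, 0.996, -0.044], [-0.494, -0.003, -0.869]]
force: [-0.6, -0.1, -0.1]
opening: 0.451
grasp_force: 0.0
```

>>> {"method": "move_arm", "body": {
  "increments": [
    [0,0,0,0,0,0,0],
    [0,0,0,0,0,0,0],
    [0,0,0,0,0,0,0],
    [0,0,0,0,0,0,0],
    [0,0,0,0,0,0,0]
  ]
}}

```text
time_s: 6.3
position: [0.5164, 0.0157, 0.1556]
tcp_rot: [[-0.866, 0.087, 0.493], [0.075, 0.996, -0.044], [-0.495, -0.002, -0.869]]
force: [-1.1, -0.9, -0.1]
opening: 0.155
grasp_force: 0.9
```

Run:
```python
from h import *
s=st(); print(np.round(s["joint_positions"],1))
a=cmd()
b=kg([-85,-54.5,158],30,0,-7)
plan(interp(a,b,7,1),[0]*8)
```

```text
t 6.3 TCP hopper mm [-78.6 -11.3 155.6] grasp [-82.5 -11.1 162.5] cmd err mm [2.3 0.8 4.6] F [-1.1 -0.9 -0.1] open 0.15469867901600484 gf 0.925971285905689
[ -12.9   25.3  123.6   66.6    4.2 -163.5]
[[-0.0,-0.02,0.0,0.001,0.0,0.001,0.0],[-0.001,-0.041,0.0,0.002,0.0,0.003,0.0],[-0.001,-0.061,0.001,0.002,0.0,0.004,0.0],[-0.002,-0.081,0.001,0.003,0.0,0.006,0.0],[-0.002,-0.101,0.001,0.004,0.0,0.007,0.0],[-0.003,-0.122,0.001,0.005,0.0,0.009,0.0],[-0.003,-0.142,0.002,0.006,0.0,0.01,0.0],[-0.003,-0.142,0.002,0.006,0.0,0.01,0.0]]
```

Run:
```python
from h import *
sync(); a=cmd(); G=[-82.5,-11,162.5]
b=kg(G,30,60,-9); plan([a]*3+interp(a,b,5,2),[.45]*10)
a=cmd(); c=(W(H,np.array([-150,-12,300])/1e3),kg(G,15,0,-9)[1])
plan(interp(a,c,7,3),[.45]*10)
```

```text
[[0.0,0.0,0.0,0.0,0.0,0.0,0.45],[0.0,0.0,0.0,0.0,0.0,0.0,0.45],[0.0,0.0,0.0,0.0,0.0,0.0,0.45],[0.002,-0.001,-0.04,0.002,-0.0,0.004,0.45],[0.005,-0.002,-0.08,0.004,-0.001,0.008,0.45],[0.007,-0.002,-0.12,0.006,-0.001,0.012,0.45],[0.009,-0.003,-0.16,0.009,-0.002,0.016,0.45],[0.012,-0.004,-0.2,0.011,-0.002,0.02,0.45],[0.012,-0.004,-0.2,0.011,-0.002,0.02,0.45],[0.012,-0.004,-0.2,0.011,-0.002,0.02,0.45]]
[[-0.007,-0.002,-0.048,-0.0,0.012,-0.0,0.45],[-0.013,-0.004,-0.096,-0.0,0.024,-0.0,0.45],[-0.02,-0.007,-0.144,-0.0,0.036,-0.0,0.45],[-0.026,-0.009,-0.192,-0.0,0.048,-0.0,0.45],[-0.033,-0.011,-0.24,-0.0,0.06,-0.0,0.45],[-0.04,-0.013,-0.287,-0.0,0.071,-0.0,0.45],[-0.046,-0.015,-0.335,-0.0,0.083,-0.0,0.45],[-0.046,-0.015,-0.335,-0.0,0.083,-0.0,0.45],[-0.046,-0.015,-0.335,-0.0,0.083,-0.0,0.45],[-0.046,-0.015,-0.335,-0.0,0.083,-0.0,0.45]]
```

>>> {"method": "move_arm", "body": {
  "increments": [
    [0,0,0,0,0,0,0.45],
    [0,0,0,0,0,0,0.45],
    [0,0,0,0,0,0,0.45],
    [0.002,-0.001,-0.04,0.002,0,0.004,0.45],
    [0.005,-0.002,-0.08,0.004,-0.001,0.008,0.45],
    [0.007,-0.002,-0.12,0.006,-0.001,0.012,0.45],
    [0.009,-0.003,-0.16,0.009,-0.002,0.016,0.45],
    [0.012,-0.004,-0.2,0.011,-0.002,0.02,0.45],
    [0.012,-0.004,-0.2,0.011,-0.002,0.02,0.45],
    [0.012,-0.004,-0.2,0.011,-0.002,0.02,0.45]
  ]
}}

```text
time_s: 7.13
position: [0.483, 0.0177, 0.207]
tcp_rot: [[-0.855, 0.157, 0.495], [0.135, 0.988, -0.08], [-0.501, -0.001, -0.865]]
force: [0.1, 1.1, -1.1]
opening: 0.448
grasp_force: 0.0
```

>>> {"method": "move_arm", "body": {
  "increments": [
    [-0.007,-0.002,-0.048,0,0.012,0,0.45],
    [-0.013,-0.004,-0.096,0,0.024,0,0.45],
    [-0.02,-0.007,-0.144,0,0.036,0,0.45],
    [-0.026,-0.009,-0.192,0,0.048,0,0.45],
    [-0.033,-0.011,-0.24,0,0.06,0,0.45],
    [-0.04,-0.013,-0.287,0,0.071,0,0.45],
    [-0.046,-0.015,-0.335,0,0.083,0,0.45],
    [-0.046,-0.015,-0.335,0,0.083,0,0.45],
    [-0.046,-0.015,-0.335,0,0.083,0,0.45],
    [-0.046,-0.015,-0.335,0,0.083,0,0.45]
  ]
}}

```text
time_s: 7.97
position: [0.4448, 0.0194, 0.2985]
tcp_rot: [[-0.954, 0.157, 0.255], [0.152, 0.988, -0.04], [-0.258, 0.001, -0.966]]
force: [-0.2, 0.4, -0.6]
opening: 0.446
grasp_force: 0.0
```

Run:
```python
from h import *
s=st(); print(np.round(s["joint_positions"],1))
```

```text
t 7.9667 TCP hopper mm [-150.3  -11.6  298.5] grasp [-152.3  -11.4  306.2] cmd err mm [-0.3  0.4 -1.4] F [-0.2  0.4 -0.6] open 0.4459220002498566 gf 0.0
[-12.6   5.3 111.2   1.3  48.6 -94.3]
```

>>> {"method": "move_arm", "body": {
  "increments": [
    [0,0,0,0,0,0.036,0.45],
    [0,0,0,0,0,0.072,0.45],
    [0,0,0,0,0,0.108,0.45],
    [0,0,0,0,0,0.144,0.45],
    [0,0,0,0,0,0.18,0.45],
    [0,0,0,0,0,0.216,0.45],
    [0,0,0,0,0,0.252,0.45],
    [0,0,0,0,0,0.288,0.45],
    [0,0,0,0,0,0.324,0.45],
    [0,0,0,0,0,0.36,0.45]
  ]
}}

```text
time_s: 8.8
position: [0.4444, 0.0195, 0.2979]
tcp_rot: [[-0.259, 0.932, 0.254], [0.96, 0.277, -0.04], [-0.107, 0.233, -0.966]]
force: [-0.7, -0.1, -0.2]
opening: 0.451
grasp_force: 0.0
```

>>> {"method": "move_arm", "body": {
  "increments": [
    [0,0,0,0,0,0.036,0.45],
    [0,0,0,0,0,0.072,0.45],
    [0,0,0,0,0,0.108,0.45],
    [0,0,0,0,0,0.144,0.45],
    [0,0,0,0,0,0.18,0.45],
    [0,0,0,0,0,0.216,0.45],
    [0,0,0,0,0,0.252,0.45],
    [0,0,0,0,0,0.288,0.45],
    [0,0,0,0,0,0.324,0.45],
    [0,0,0,0,0,0.36,0.45]
  ]
}}

```text
time_s: 9.63
position: [0.4444, 0.0195, 0.2979]
tcp_rot: [[0.733, 0.631, 0.254], [0.659, -0.751, -0.04], [0.165, 0.196, -0.966]]
force: [-1.0, 0.5, -1.1]
opening: 0.45
grasp_force: 0.0
```

>>> {"method": "move_arm", "body": {
  "increments": [
    [0,0,0,0,0,0.036,0.45],
    [0,0,0,0,0,0.072,0.45],
    [0,0,0,0,0,0.108,0.45],
    [0,0,0,0,0,0.144,0.45],
    [0,0,0,0,0,0.18,0.45],
    [0,0,0,0,0,0.216,0.45],
    [0,0,0,0,0,0.252,0.45],
    [0,0,0,0,0,0.28,0.45],
    [0,0,0,0,0,0.28,0.45]
  ]
}}

```text
time_s: 10.38
position: [0.4445, 0.0194, 0.2981]
tcp_rot: [[0.954, -0.159, 0.254], [-0.154, -0.987, -0.04], [0.257, -0.001, -0.966]]
force: [0.4, -0.6, 0.3]
opening: 0.45
grasp_force: 0.0
```

```bash
cat >> h.py <<'E'
def kf(*a):
    p,M=kg(*a); return p,M@np.diag([-1,-1,1.])
E
python3 - <<'E'
from h import *
s=st(); print(np.round(s["joint_positions"],1))
p,M=cmd(); json.dump([p.tolist(),(M@R.from_rotvec([0,0,np.pi]).as_matrix()).tolist()],open("cmd.json","w"))
a=cmd(); print(np.round(R.from_matrix(np.array(s["tcp_rot"]).T@a[1]).as_rotvec(True),1))
b=kf([-85,-12,158],38,75,-7)
plan(interp(a,b,8,2),[.45]*10)
E
```

```text
t 10.3833 TCP hopper mm [-150.6  -11.6  298.1] grasp [-152.7  -11.4  305.8] cmd err mm [-0.6  0.4 -1.8] F [ 0.4 -0.6  0.3] open 0.44998179983003245 gf 0.0
[-12.6   5.3 111.2   1.3  48.6  85.9]
[-0.1  0.2 -0.1]
[[0.002,-0.001,0.037,0.001,0.016,-0.001,0.45],[0.005,-0.002,0.075,0.001,0.032,-0.003,0.45],[0.007,-0.003,0.112,0.002,0.048,-0.004,0.45],[0.01,-0.004,0.15,0.003,0.064,-0.005,0.45],[0.012,-0.005,0.187,0.003,0.08,-0.006,0.45],[0.014,-0.006,0.225,0.004,0.096,-0.008,0.45],[0.017,-0.008,0.262,0.005,0.111,-0.009,0.45],[0.019,-0.009,0.3,0.005,0.127,-0.01,0.45],[0.019,-0.009,0.3,0.005,0.127,-0.01,0.45],[0.019,-0.009,0.3,0.005,0.127,-0.01,0.45]]
```

Run:
```python
from h import *
p,M=cmd(); M=M@R.from_rotvec([0,0,-np.pi]).as_matrix()  # rebuild base after aborted plan
from rig import bot
s=bot.read_state(); json.dump([[.4451,.019,.2999],np.array(s["tcp_rot"]).tolist()],open("cmd.json","w")); a=cmd()
b=kf([-85,-12,158],38,75,-3)
plan(interp(a,b,8,2),[.45]*10)
```

```text
[[0.002,-0.001,0.037,0.002,0.016,-0.004,0.45],[0.005,-0.002,0.075,0.004,0.032,-0.008,0.45],[0.007,-0.004,0.112,0.006,0.048,-0.012,0.45],[0.01,-0.005,0.15,0.008,0.064,-0.015,0.45],[0.012,-0.006,0.187,0.009,0.08,-0.019,0.45],[0.015,-0.007,0.225,0.011,0.096,-0.023,0.45],[0.017,-0.008,0.262,0.013,0.112,-0.027,0.45],[0.02,-0.01,0.299,0.015,0.128,-0.031,0.45],[0.02,-0.01,0.299,0.015,0.128,-0.031,0.45],[0.02,-0.01,0.299,0.015,0.128,-0.031,0.45]]
```

>>> {"method": "move_arm", "body": {
  "increments": [
    [0.002,-0.001,0.037,0.002,0.016,-0.004,0.45],
    [0.005,-0.002,0.075,0.004,0.032,-0.008,0.45],
    [0.007,-0.004,0.112,0.006,0.048,-0.012,0.45],
    [0.01,-0.005,0.15,0.008,0.064,-0.015,0.45],
    [0.012,-0.006,0.187,0.009,0.08,-0.019,0.45],
    [0.015,-0.007,0.225,0.011,0.096,-0.023,0.45],
    [0.017,-0.008,0.262,0.013,0.112,-0.027,0.45],
    [0.02,-0.01,0.299,0.015,0.128,-0.031,0.45],
    [0.02,-0.01,0.299,0.015,0.128,-0.031,0.45],
    [0.02,-0.01,0.299,0.015,0.128,-0.031,0.45]
  ]
}}

```text
time_s: 11.22
position: [0.474, 0.0363, 0.2284]
tcp_rot: [[0.818, -0.027, 0.574], [-0.052, -0.998, 0.027], [0.573, -0.052, -0.818]]
force: [-0.6, 0.1, 0.0]
opening: 0.449
grasp_force: 0.0
```

Run:
```python
from h import *
s=st(); print(np.round(s["joint_positions"],1), np.round(R.from_matrix(np.array(s["tcp_rot"]).T@cmd()[1]).as_rotvec(True),1))
sync(); a=cmd(); b=kf([-85,-12,158],38,38,-3); plan(interp(a,b,4,5),[.45]*9)
```

```text
t 11.2167 TCP hopper mm [-122.1    6.9  228.4] grasp [-126.7    6.5  234.9] cmd err mm [-0.1 18.9 13.6] F [-0.6  0.1  0. ] open 0.4485414953794737 gf 0.0
[-16.   12.9 128.7  66.4  11.6  13.8] [-3.3  3.  -0.6]
[[-0.007,0.018,0.04,-0.005,0.004,-0.001,0.45],[-0.013,0.036,0.08,-0.009,0.008,-0.002,0.45],[-0.02,0.055,0.119,-0.014,0.013,-0.003,0.45],[-0.027,0.073,0.159,-0.018,0.017,-0.003,0.45],[-0.027,0.073,0.159,-0.018,0.017,-0.003,0.45],[-0.027,0.073,0.159,-0.018,0.017,-0.003,0.45],[-0.027,0.073,0.159,-0.018,0.017,-0.003,0.45],[-0.027,0.073,0.159,-0.018,0.017,-0.003,0.45],[-0.027,0.073,0.159,-0.018,0.017,-0.003,0.45]]
```

Run:
```python
from h import *
sync(); a=cmd(); b=kf([-85,-12,158],38,50,-3); plan(interp(a,b,4,6),[.45]*10)
```

```text
[[-0.006,0.018,0.03,-0.005,0.004,-0.001,0.45],[-0.013,0.035,0.06,-0.009,0.008,-0.002,0.45],[-0.019,0.053,0.089,-0.014,0.013,-0.003,0.45],[-0.025,0.07,0.119,-0.018,0.017,-0.003,0.45],[-0.025,0.07,0.119,-0.018,0.017,-0.003,0.45],[-0.025,0.07,0.119,-0.018,0.017,-0.003,0.45],[-0.025,0.07,0.119,-0.018,0.017,-0.003,0.45],[-0.025,0.07,0.119,-0.018,0.017,-0.003,0.45],[-0.025,0.07,0.119,-0.018,0.017,-0.003,0.45],[-0.025,0.07,0.119,-0.018,0.017,-0.003,0.45]]
```

>>> {"method": "move_arm", "body": {
  "increments": [
    [-0.006,0.018,0.03,-0.005,0.004,-0.001,0.45],
    [-0.013,0.035,0.06,-0.009,0.008,-0.002,0.45],
    [-0.019,0.053,0.089,-0.014,0.013,-0.003,0.45],
    [-0.025,0.07,0.119,-0.018,0.017,-0.003,0.45],
    [-0.025,0.07,0.119,-0.018,0.017,-0.003,0.45],
    [-0.025,0.07,0.119,-0.018,0.017,-0.003,0.45],
    [-0.025,0.07,0.119,-0.018,0.017,-0.003,0.45],
    [-0.025,0.07,0.119,-0.018,0.017,-0.003,0.45],
    [-0.025,0.07,0.119,-0.018,0.017,-0.003,0.45],
    [-0.025,0.07,0.119,-0.018,0.017,-0.003,0.45]
  ]
}}

```text
time_s: 12.05
position: [0.4882, 0.017, 0.1946]
tcp_rot: [[0.787, -0.053, 0.615], [-0.044, -0.999, -0.031], [0.616, -0.002, -0.788]]
force: [-1.3, -0.2, -0.2]
opening: 0.448
grasp_force: 0.0
```

Run:
```python
from h import *
s=st(); print(np.round(s["joint_positions"],1), np.round(R.from_matrix(np.array(s["tcp_rot"]).T@cmd()[1]).as_rotvec(True),1))
sync(); a=cmd(); b=kf([-85,-12,158],38,0,-3); plan(interp(a,b,6,2),[.45]*8)
```

```text
t 12.05 TCP hopper mm [-106.9  -11.6  194.6] grasp [-111.8  -11.6  200.9] cmd err mm [0.4 0.3 0.8] F [-1.3 -0.2 -0.2] open 0.44786081833428987 gf 0.0
[-16.3  20.3 131.6 137.8  12.3 -58.9] [-0.  -0.  -0.1]
[[-0.003,0.0,0.028,-0.0,-0.0,-0.0,0.45],[-0.006,0.001,0.056,-0.0,-0.0,-0.0,0.45],[-0.009,0.001,0.084,-0.0,-0.0,-0.0,0.45],[-0.012,0.001,0.112,-0.0,-0.0,-0.001,0.45],[-0.015,0.002,0.14,-0.0,-0.0,-0.001,0.45],[-0.018,0.002,0.168,-0.0,-0.0,-0.001,0.45],[-0.018,0.002,0.168,-0.0,-0.0,-0.001,0.45],[-0.018,0.002,0.168,-0.0,-0.0,-0.001,0.45]]
```

Converged in the flipped wrist branch, well inside limits. Descend and grip.

>>> {"method": "move_arm", "body": {
  "increments": [
    [-0.003,0,0.028,0,0,0,0.45],
    [-0.006,0.001,0.056,0,0,0,0.45],
    [-0.009,0.001,0.084,0,0,0,0.45],
    [-0.012,0.001,0.112,0,0,-0.001,0.45],
    [-0.015,0.002,0.14,0,0,-0.001,0.45],
    [-0.018,0.002,0.168,0,0,-0.001,0.45],
    [-0.018,0.002,0.168,0,0,-0.001,0.45],
    [-0.018,0.002,0.168,0,0,-0.001,0.45]
  ]
}}

```text
time_s: 12.72
position: [0.5153, 0.015, 0.152]
tcp_rot: [[0.786, -0.051, 0.616], [-0.041, -0.999, -0.031], [0.617, -0.001, -0.787]]
force: [-0.3, -0.3, 0.5]
opening: 0.448
grasp_force: 0.0
```

>>> {"method": "move_arm", "body": {
  "increments": [
    [0,0,0,0,0,0,0],
    [0,0,0,0,0,0,0],
    [0,0,0,0,0,0,0],
    [0,0,0,0,0,0,0],
    [0,0,0,0,0,0,0],
    [0,0,0,0,0,0,0]
  ]
}}

```text
time_s: 13.22
position: [0.5154, 0.0148, 0.1523]
tcp_rot: [[0.785, -0.052, 0.617], [-0.042, -0.999, -0.032], [0.618, -0.001, -0.787]]
force: [0.1, -1.0, 2.5]
opening: 0.126
grasp_force: 30.0
```

Run:
```python
from h import *
s=st(); print(np.round(s["joint_positions"],1), np.round(R.from_matrix(np.array(s["tcp_rot"]).T@cmd()[1]).as_rotvec(True),1))
a=cmd(); b=(a[0]+HR.apply([0,-.041,0]),a[1]); plan(interp(a,b,8,1),[0]*9)
```

```text
t 13.2167 TCP hopper mm [-79.6 -12.2 152.3] grasp [-84.5 -12.2 158.6] cmd err mm [ 0.5 -0.2  0.7] F [ 0.1 -1.   2.5] open 0.12564043980987835 gf 29.998529911972582
[-15.2  28.6 130.4 154.9  18.1 -75.6] [ 0.  -0.1 -0.1]
[[-0.0,0.017,-0.0,0.0,0.0,-0.0,0.0],[-0.0,0.034,-0.0,0.0,0.0,-0.0,0.0],[-0.0,0.051,-0.0,0.0,0.0,-0.0,0.0],[-0.0,0.068,-0.0,0.0,0.0,-0.0,0.0],[-0.0,0.085,-0.0,0.0,0.0,-0.0,0.0],[-0.0,0.102,-0.0,0.0,0.0,-0.0,0.0],[-0.0,0.12,-0.0,0.0,0.0,-0.0,0.0],[-0.001,0.137,-0.001,0.0,0.0,-0.0,0.0],[-0.001,0.137,-0.001,0.0,0.0,-0.0,0.0]]
```

>>> {"method": "move_arm", "body": {
  "increments": [
    [0,0.017,0,0,0,0,0],
    [0,0.034,0,0,0,0,0],
    [0,0.051,0,0,0,0,0],
    [0,0.068,0,0,0,0,0],
    [0,0.085,0,0,0,0,0],
    [0,0.102,0,0,0,0,0],
    [0,0.12,0,0,0,0,0],
    [-0.001,0.137,-0.001,0,0,0,0],
    [-0.001,0.137,-0.001,0,0,0,0]
  ]
}}

```text
time_s: 13.97
position: [0.513, -0.0238, 0.1523]
tcp_rot: [[0.784, -0.044, 0.619], [-0.036, -0.999, -0.026], [0.619, -0.002, -0.785]]
force: [3.9, 12.8, -1.8]
opening: 0.127
grasp_force: 30.0
```

Run:
```python
from h import *
s=st(); print(np.round(s["joint_positions"],1))
a=cmd(); b=(a[0]+HR.apply(np.array([-.545,0,.839])*.05),a[1]); plan([a]*3+interp(a,b,5),[.45]*8)
a=cmd(); c=(W(H,np.array([-150,-40,310])/1e3),kf([0,0,0],15,0,-9)[1]); plan(interp(a,c,8,2),[.45]*10)
```

```text
t 13.9667 TCP hopper mm [-79.8 -50.9 152.3] grasp [-84.8 -50.9 158.6] cmd err mm [0.6 2.2 0.7] F [ 3.9 12.8 -1.8] open 0.12709829211653484 gf 30.000225347466767
[-22.4  28.6 130.9 142.   20.1 -69.5]
[[0.0,0.0,0.0,0.0,0.0,0.0,0.45],[0.0,0.0,0.0,0.0,0.0,0.0,0.45],[0.0,0.0,0.0,0.0,0.0,0.0,0.45],[0.003,-0.0,-0.033,0.0,0.0,-0.0,0.45],[0.006,-0.0,-0.066,0.0,0.0,-0.0,0.45],[0.009,-0.0,-0.1,0.0,0.0,-0.0,0.45],[0.012,-0.0,-0.133,0.0,0.0,-0.0,0.45],[0.015,-0.001,-0.166,0.0,0.0,-0.0,0.45]]
[[0.016,-0.006,-0.049,-0.002,-0.016,0.004,0.45],[0.032,-0.011,-0.098,-0.004,-0.032,0.008,0.45],[0.048,-0.017,-0.147,-0.006,-0.048,0.011,0.45],[0.064,-0.022,-0.196,-0.008,-0.064,0.015,0.45],[0.08,-0.028,-0.246,-0.01,-0.08,0.019,0.45],[0.095,-0.033,-0.295,-0.011,-0.096,0.023,0.45],[0.111,-0.039,-0.344,-0.013,-0.112,0.027,0.45],[0.127,-0.044,-0.393,-0.015,-0.128,0.03,0.45],[0.127,-0.044,-0.393,-0.015,-0.128,0.03,0.45],[0.127,-0.044,-0.393,-0.015,-0.128,0.03,0.45]]
```

>>> {"method": "move_arm", "body": {
  "increments": [
    [0,0,0,0,0,0,0.45],
    [0,0,0,0,0,0,0.45],
    [0,0,0,0,0,0,0.45],
    [0.003,0,-0.033,0,0,0,0.45],
    [0.006,0,-0.066,0,0,0,0.45],
    [0.009,0,-0.1,0,0,0,0.45],
    [0.012,0,-0.133,0,0,0,0.45],
    [0.015,-0.001,-0.166,0,0,0,0.45]
  ]
}}

```text
time_s: 14.63
position: [0.4853, -0.0249, 0.1943]
tcp_rot: [[0.786, -0.053, 0.616], [-0.042, -0.999, -0.032], [0.617, -0.001, -0.787]]
force: [0.1, 0.8, -0.1]
opening: 0.447
grasp_force: 0.0
```

>>> {"method": "move_arm", "body": {
  "increments": [
    [0.016,-0.006,-0.049,-0.002,-0.016,0.004,0.45],
    [0.032,-0.011,-0.098,-0.004,-0.032,0.008,0.45],
    [0.048,-0.017,-0.147,-0.006,-0.048,0.011,0.45],
    [0.064,-0.022,-0.196,-0.008,-0.064,0.015,0.45],
    [0.08,-0.028,-0.246,-0.01,-0.08,0.019,0.45],
    [0.095,-0.033,-0.295,-0.011,-0.096,0.023,0.45],
    [0.111,-0.039,-0.344,-0.013,-0.112,0.027,0.45],
    [0.127,-0.044,-0.393,-0.015,-0.128,0.03,0.45],
    [0.127,-0.044,-0.393,-0.015,-0.128,0.03,0.45],
    [0.127,-0.044,-0.393,-0.015,-0.128,0.03,0.45]
  ]
}}

```text
time_s: 15.47
position: [0.4633, 0.0097, 0.2814]
tcp_rot: [[0.894, -0.039, 0.447], [-0.081, -0.994, 0.074], [0.441, -0.102, -0.892]]
force: [0.8, 0.4, -0.8]
opening: 0.449
grasp_force: 0.0
```

Run:
```python
from h import *
s=st(); print(np.round(s["joint_positions"],1)); sync()
a=cmd(); b=grasp([72,-126,330],"lever",0); print(R.from_matrix(a[1].T@b[1]).as_rotvec(True))
P=interp(a,b,17,3); plan(P[:10],[.45]*10); plan(P[10:],[.45]*10)
```

```text
t 15.4667 TCP hopper mm [-131.3  -20.2  281.4] grasp [-134.8  -21.   288.6] cmd err mm [ 19.9  18.8 -28.5] F [ 0.8  0.4 -0.8] open 0.44904990116798454 gf 0.0
[-21.6   5.3 119.1  24.3  34.5  54.4]
[ 15.92407733 -25.27527437 -88.58197927]
[[0.04,0.02,0.008,0.005,-0.008,-0.029,0.45],[0.08,0.041,0.017,0.01,-0.017,-0.058,0.45],[0.12,0.061,0.025,0.016,-0.025,-0.087,0.45],[0.16,0.082,0.034,0.021,-0.033,-0.116,0.45],[0.199,0.102,0.042,0.026,-0.041,-0.145,0.45],[0.239,0.123,0.051,0.031,-0.05,-0.174,0.45],[0.279,0.143,0.059,0.036,-0.058,-0.203,0.45],[0.319,0.164,0.068,0.042,-0.066,-0.232,0.45],[0.359,0.184,0.076,0.047,-0.074,-0.261,0.45],[0.399,0.205,0.085,0.052,-0.083,-0.289,0.45]]
[[0.008,0.044,-0.004,0.005,-0.008,-0.029,0.45],[0.017,0.089,-0.009,0.01,-0.016,-0.058,0.45],[0.025,0.134,-0.013,0.015,-0.025,-0.087,0.45],[0.034,0.178,-0.017,0.021,-0.033,-0.116,0.45],[0.042,0.223,-0.021,0.026,-0.041,-0.145,0.45],[0.05,0.268,-0.025,0.031,-0.049,-0.174,0.45],[0.059,0.312,-0.029,0.036,-0.058,-0.203,0.45],[0.059,0.312,-0.029,0.036,-0.058,-0.203,0.45],[0.059,0.312,-0.029,0.036,-0.058,-0.203,0.45],[0.059,0.312,-0.029,0.036,-0.058,-0.203,0.45]]
```

Run:
```python
from h import *
sync()
a=cmd(); b=grasp([72,-126,330],"lever",0); m=interp(a,b,20)[9]; u=(a[0]+[0,0,.05],interp(a,b,20)[3][1]); v=(W(H,np.array([-50,-80,345])/1e3),m[1])
plan(interp(a,u,4)+interp(u,v,6),[.45]*10); a=cmd(); plan(interp(a,b,9,1),[.45]*10)
```

```text
[[0.018,-0.004,-0.037,0.004,-0.007,-0.025,0.45],[0.037,-0.008,-0.074,0.009,-0.014,-0.049,0.45],[0.055,-0.013,-0.111,0.013,-0.021,-0.074,0.45],[0.074,-0.017,-0.149,0.018,-0.028,-0.098,0.45],[0.118,0.016,-0.139,0.022,-0.035,-0.123,0.45],[0.163,0.049,-0.129,0.027,-0.042,-0.148,0.45],[0.208,0.082,-0.119,0.031,-0.049,-0.172,0.45],[0.253,0.115,-0.109,0.035,-0.056,-0.197,0.45],[0.298,0.148,-0.099,0.04,-0.063,-0.221,0.45],[0.342,0.181,-0.089,0.044,-0.07,-0.246,0.45]]
[[0.017,0.044,0.015,0.005,-0.008,-0.027,0.45],[0.033,0.087,0.03,0.01,-0.016,-0.055,0.45],[0.05,0.131,0.045,0.015,-0.023,-0.082,0.45],[0.066,0.175,0.06,0.02,-0.031,-0.109,0.45],[0.083,0.218,0.075,0.025,-0.039,-0.137,0.45],[0.1,0.262,0.09,0.03,-0.047,-0.164,0.45],[0.116,0.306,0.105,0.035,-0.055,-0.191,0.45],[0.133,0.349,0.12,0.04,-0.062,-0.219,0.45],[0.149,0.393,0.135,0.045,-0.07,-0.246,0.45],[0.149,0.393,0.135,0.045,-0.07,-0.246,0.45]]
```

>>> {"method": "move_arm", "body": {
  "increments": [
    [0.018,-0.004,-0.037,0.004,-0.007,-0.025,0.45],
    [0.037,-0.008,-0.074,0.009,-0.014,-0.049,0.45],
    [0.055,-0.013,-0.111,0.013,-0.021,-0.074,0.45],
    [0.074,-0.017,-0.149,0.018,-0.028,-0.098,0.45],
    [0.118,0.016,-0.139,0.022,-0.035,-0.123,0.45],
    [0.163,0.049,-0.129,0.027,-0.042,-0.148,0.45],
    [0.208,0.082,-0.119,0.031,-0.049,-0.172,0.45],
    [0.253,0.115,-0.109,0.035,-0.056,-0.197,0.45],
    [0.298,0.148,-0.099,0.04,-0.063,-0.221,0.45],
    [0.342,0.181,-0.089,0.044,-0.07,-0.246,0.45]
  ]
}}

```text
time_s: 16.3
position: [0.5427, -0.055, 0.3458]
tcp_rot: [[0.71, 0.67, 0.217], [0.659, -0.74, 0.134], [0.251, 0.048, -0.967]]
force: [0.1, 0.6, 0.1]
opening: 0.45
grasp_force: 0.0
```

>>> {"method": "move_arm", "body": {
  "increments": [
    [0.017,0.044,0.015,0.005,-0.008,-0.027,0.45],
    [0.033,0.087,0.03,0.01,-0.016,-0.055,0.45],
    [0.05,0.131,0.045,0.015,-0.023,-0.082,0.45],
    [0.066,0.175,0.06,0.02,-0.031,-0.109,0.45],
    [0.083,0.218,0.075,0.025,-0.039,-0.137,0.45],
    [0.1,0.262,0.09,0.03,-0.047,-0.164,0.45],
    [0.116,0.306,0.105,0.035,-0.055,-0.191,0.45],
    [0.133,0.349,0.12,0.04,-0.062,-0.219,0.45],
    [0.149,0.393,0.135,0.045,-0.07,-0.246,0.45],
    [0.149,0.393,0.135,0.045,-0.07,-0.246,0.45]
  ]
}}

```text
time_s: 17.13
position: [0.6638, -0.1075, 0.322]
tcp_rot: [[0.053, 0.999, 0.004], [0.999, -0.053, 0.001], [0.001, 0.004, -1.0]]
force: [1.3, 0.2, 0.6]
opening: 0.453
grasp_force: 0.0
```

Run:
```python
from h import *
from rig import viewer,nets
import cv2
s=st(); print(np.round(s["joint_positions"],1), np.round(R.from_matrix(np.array(s["tcp_rot"]).T@frame("lever",0)).as_rotvec(True),1))
d=viewer.capture("wrist"); cv2.imwrite("pics/w4.png",cv2.resize(d["image"],None,fx=1.4,fy=1.4))
print([(np.round(np.array(r["location"])*1.4),round(r["conf"],2)) for r in nets.find_in("wrist","lever_grip")])
def fe(P):
    p=(np.asarray(P)-d["eye"])@np.array(d["orientation"]);x,y,z=p[0],-p[1],-p[2]
    r=np.hypot(x,y);th=np.arctan2(r,z);K=d["K"];return np.array([K[0][2]+K[0][0]*th*x/r,K[1][2]+K[1][1]*th*y/r])
for n,p in dict(mid=[72,-121,217],inn=[72,-88,217],out=[72,-154,217],knob=[-85,-51,158],rimRR=[48,-48,250]).items(): print(n,np.round(fe(W(H,np.array(p)/1e3))*1.4,0))
```

```text
t 17.1333 TCP hopper mm [  75.6 -126.   322. ] grasp [  75.5 -126.   330. ] cmd err mm [ 3.7 -0.1 -0.1] F [1.3 0.2 0.6] open 0.45349633603592804 gf 0.0
[-18.8  29.6  68.6   0.1  81.6 -15.7] [ 0.3 -0.1  0.2]
[(array([294., 125.]), 0.72)]
mid [383. 292.]
inn [383. 237.]
out [383. 343.]
knob [172. 178.]
rimRR [333. 169.]
```

View pics/w4.png

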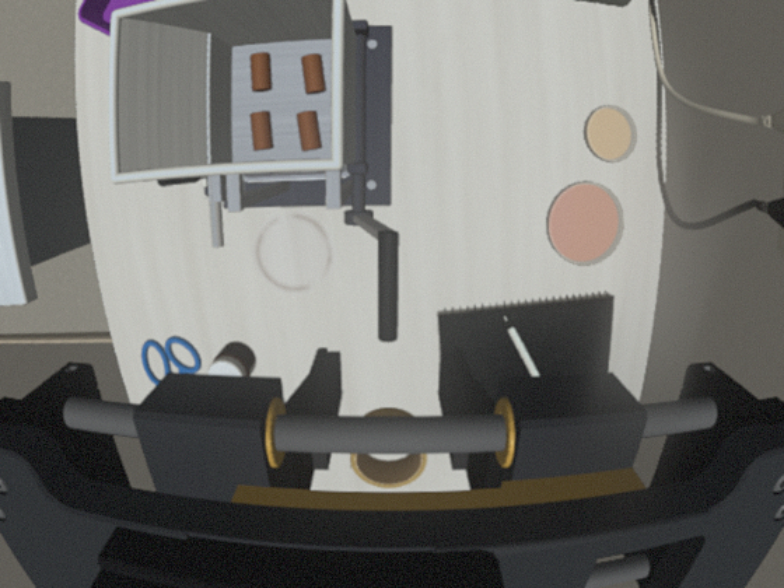

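```bash
cat >> h.py <<'E'
LX,LY=52.5,-124
def lv(deg,lean,r=85):  # lever angle to the rear of upright
    t=np.radians(deg); return grasp([LX+r*np.sin(t),LY,135+r*np.cos(t)],"lever",lean)
E
python3 - <<'E'
from h import *
a=cmd(); b=lv(15,0); plan(interp(a,b,7,2),[.45]*9)
E
```

```text
[[0.001,0.001,0.054,-0.0,-0.0,-0.0,0.45],[0.002,0.003,0.108,-0.0,-0.0,-0.0,0.45],[0.003,0.004,0.161,-0.0,-0.0,-0.0,0.45],[0.004,0.005,0.215,-0.0,-0.0,-0.0,0.45],[0.005,0.007,0.269,-0.0,-0.0,-0.0,0.45],[0.006,0.008,0.323,-0.0,-0.0,-0.0,0.45],[0.007,0.009,0.377,-0.0,-0.0,-0.0,0.45],[0.007,0.009,0.377,-0.0,-0.0,-0.0,0.45],[0.007,0.009,0.377,-0.0,-0.0,-0.0,0.45]]
```

>>> {"method": "move_arm", "body": {
  "increments": [
    [0.001,0.001,0.054,0,0,0,0.45],
    [0.002,0.003,0.108,0,0,0,0.45],
    [0.003,0.004,0.161,0,0,0,0.45],
    [0.004,0.005,0.215,0,0,0,0.45],
    [0.005,0.007,0.269,0,0,0,0.45],
    [0.006,0.008,0.323,0,0,0,0.45],
    [0.007,0.009,0.377,0,0,0,0.45],
    [0.007,0.009,0.377,0,0,0,0.45],
    [0.007,0.009,0.377,0,0,0,0.45]
  ]
}}

```text
time_s: 17.98
position: [0.6638, -0.1046, 0.2103]
tcp_rot: [[0.056, 0.998, 0.002], [0.998, -0.056, 0.002], [0.002, 0.002, -1.0]]
force: [0.8, -0.6, 0.8]
opening: 0.452
grasp_force: 0.0
```

>>> {"method": "move_arm", "body": {
  "increments": [
    [0,0,0,0,0,0,0],
    [0,0,0,0,0,0,0],
    [0,0,0,0,0,0,0],
    [0,0,0,0,0,0,0],
    [0,0,0,0,0,0,0],
    [0,0,0,0,0,0,0]
  ]
}}

```text
time_s: 18.48
position: [0.6634, -0.1048, 0.2113]
tcp_rot: [[0.054, 0.999, 0.0], [0.999, -0.054, 0.001], [0.001, 0.0, -1.0]]
force: [-5.7, 0.4, 4.5]
opening: 0.126
grasp_force: 30.0
```

Run:
```python
from h import *
s=st(); print(np.round(s["joint_positions"],1))
L=np.linspace(15,-62,17)[1:]; P=[lv(t,max(0,(15-t)/77*35)) for t in L]
plan(P[:8],[0]*8); plan(P[8:],[0]*8)
```

```text
t 18.4833 TCP hopper mm [  74.9 -123.2  211.3] grasp [  74.9 -123.2  219.3] cmd err mm [0.5 0.6 2.3] F [-5.7  0.4  4.5] open 0.12593799469147013 gf 29.99849259853363
[-18.5  35.2  76.1   0.1  68.7 -15.4]
[[-0.0,-0.022,-0.006,-0.013,-0.0,-0.0,0.0],[-0.0,-0.045,-0.009,-0.025,-0.0,-0.0,0.0],[-0.0,-0.067,-0.01,-0.037,-0.0,-0.0,0.0],[-0.0,-0.09,-0.009,-0.049,-0.0,-0.0,0.0],[-0.0,-0.113,-0.007,-0.061,-0.0,-0.0,0.0],[-0.0,-0.135,-0.002,-0.073,-0.0,-0.0,0.0],[-0.001,-0.157,0.004,-0.085,-0.0,-0.0,0.0],[-0.001,-0.178,0.012,-0.098,-0.0,-0.0,0.0]]
[[0.0,-0.023,0.004,-0.012,-0.0,-0.0,0.0],[0.0,-0.045,0.009,-0.024,-0.0,-0.0,0.0],[0.0,-0.067,0.016,-0.036,-0.0,-0.0,0.0],[0.0,-0.087,0.025,-0.048,-0.0,-0.0,0.0],[0.0,-0.108,0.036,-0.06,-0.0,-0.0,0.0],[0.0,-0.127,0.049,-0.072,-0.0,-0.0,0.0],[0.0,-0.145,0.063,-0.085,-0.0,-0.0,0.0],[0.0,-0.161,0.079,-0.097,-0.0,-0.0,0.0]]
```

>>> {"method": "move_arm", "body": {
  "increments": [
    [0,-0.022,-0.006,-0.013,0,0,0],
    [0,-0.045,-0.009,-0.025,0,0,0],
    [0,-0.067,-0.01,-0.037,0,0,0],
    [0,-0.09,-0.009,-0.049,0,0,0],
    [0,-0.113,-0.007,-0.061,0,0,0],
    [0,-0.135,-0.002,-0.073,0,0,0],
    [-0.001,-0.157,0.004,-0.085,0,0,0],
    [-0.001,-0.178,0.012,-0.098,0,0,0]
  ]
}}

```text
time_s: 19.15
position: [0.6158, -0.1021, 0.2106]
tcp_rot: [[0.057, 0.946, 0.32], [0.998, -0.054, -0.017], [0.001, 0.32, -0.947]]
force: [1.8, 6.3, 5.4]
opening: 0.129
grasp_force: 30.0
```

Run:
```python
from h import *
s=st(); print(np.round(s["joint_positions"],1))
```

```text
t 19.15 TCP hopper mm [  27.3 -123.2  210.6] grasp [  24.8 -123.2  218.2] cmd err mm [45.1 -1.7 42.3] F [1.8 6.3 5.4] open 0.12861623150207874 gf 30.01604676246643
[-22.6  26.   97.9   9.8  38.8 -26.1]
```

>>> {"method": "move_arm", "body": {
  "increments": [
    [0,-0.023,0.004,-0.012,0,0,0],
    [0,-0.045,0.009,-0.024,0,0,0],
    [0,-0.067,0.016,-0.036,0,0,0],
    [0,-0.087,0.025,-0.048,0,0,0],
    [0,-0.108,0.036,-0.06,0,0,0],
    [0,-0.127,0.049,-0.072,0,0,0],
    [0,-0.145,0.063,-0.085,0,0,0],
    [0,-0.161,0.079,-0.097,0,0,0],
    [0,-0.161,0.079,-0.097,0,0,0],
    [0,-0.161,0.079,-0.097,0,0,0]
  ]
}}

```text
time_s: 19.98
position: [0.5719, -0.0994, 0.1704]
tcp_rot: [[0.055, 0.813, 0.579], [0.998, -0.046, -0.03], [0.002, 0.58, -0.814]]
force: [-1.5, 8.0, 7.2]
opening: 0.121
grasp_force: 30.0
```

```bash
cat >> h.py <<'E'
def ang(s):
    p=HR.inv().apply(np.array(s["position"])-.008*np.array(s["tcp_rot"])[:,2]-[H[0],H[1],0])*1e3
    return np.degrees(np.arctan2(p[0]-LX,p[2]-135)),np.hypot(p[0]-LX,p[2]-135)
E
python3 - <<'E'
from h import *
s=st(); print(np.round(s["joint_positions"],1),ang(s),s["moment"])
b=lv(-65,35); plan(interp(cmd(),b,2,2),[0]*4)
E
```

```text
t 19.9833 TCP hopper mm [ -16.6 -123.   170.4] grasp [ -21.3 -123.1  177. ] cmd err mm [1.2 1.  2.2] F [-1.5  8.   7.2] open 0.12124188558932375 gf 29.99941349029541
[ -28.4   27.1  118.3   83.1   14.5 -103.8] (np.float64(-60.37333451851938), np.float64(84.88183319244385)) [ 0.91573114 -0.21404557  0.7230647 ]
[[0.0,-0.007,0.003,0.0,-0.0,-0.0,0.0],[0.0,-0.013,0.007,0.0,-0.0,-0.0,0.0],[0.0,-0.013,0.007,0.0,-0.0,-0.0,0.0],[0.0,-0.013,0.007,0.0,-0.0,-0.0,0.0]]
```

>>> {"method": "move_arm", "body": {
  "increments": [
    [0,-0.007,0.003,0,0,0,0],
    [0,-0.013,0.007,0,0,0,0],
    [0,-0.013,0.007,0,0,0,0],
    [0,-0.013,0.007,0,0,0,0]
  ]
}}

```text
time_s: 20.32
position: [0.571, -0.0993, 0.1675]
tcp_rot: [[0.055, 0.812, 0.58], [0.998, -0.046, -0.031], [0.002, 0.581, -0.814]]
force: [-9.9, 2.6, 16.0]
opening: 0.126
grasp_force: 30.0
```

Run:
```python
from h import *
s=st(); print(np.round(s["joint_positions"],1),ang(s),s["moment"])
from rig import viewer,nets
import cv2
d=viewer.capture("scene"); i1=d["image"][130:300,200:330]
d=viewer.capture("top"); i2=d["image"][140:250,240:370]
print([(np.round(r["location"]),round(r["conf"],2)) for c in("scene","top") for r in nets.find_in(c,"cork_a")])
cv2.imwrite("pics/o1.png",np.hstack([cv2.resize(i1,(390,510),interpolation=2),cv2.resize(i2,(390,330),interpolation=2).__class__(0) if 0 else cv2.copyMakeBorder(cv2.resize(i2,(400,338),interpolation=2),0,172,0,0,0)]))
b=lv(-68,35); plan(interp(cmd(),b,2,3),[0]*5)
```

```text
t 20.3167 TCP hopper mm [ -17.6 -123.   167.5] grasp [ -22.2 -123.1  174. ] cmd err mm [2.3 0.9 3.2] F [-9.9  2.6 16. ] open 0.12554126497692011 gf 30.02163432072848
[ -28.4   27.5  118.7   86.    14.5 -106.8] (np.float64(-62.46050226729357), np.float64(84.29282064883586)) [0.15138035 0.2132222  0.04610396]
[(array([281., 247.]), 0.53), (array([294., 182.]), 0.3)]
[[0.0,-0.006,0.004,0.0,-0.0,-0.0,0.0],[0.0,-0.013,0.007,0.0,-0.0,-0.0,0.0],[0.0,-0.013,0.007,0.0,-0.0,-0.0,0.0],[0.0,-0.013,0.007,0.0,-0.0,-0.0,0.0],[0.0,-0.013,0.007,0.0,-0.0,-0.0,0.0]]
```

View pics/o1.png

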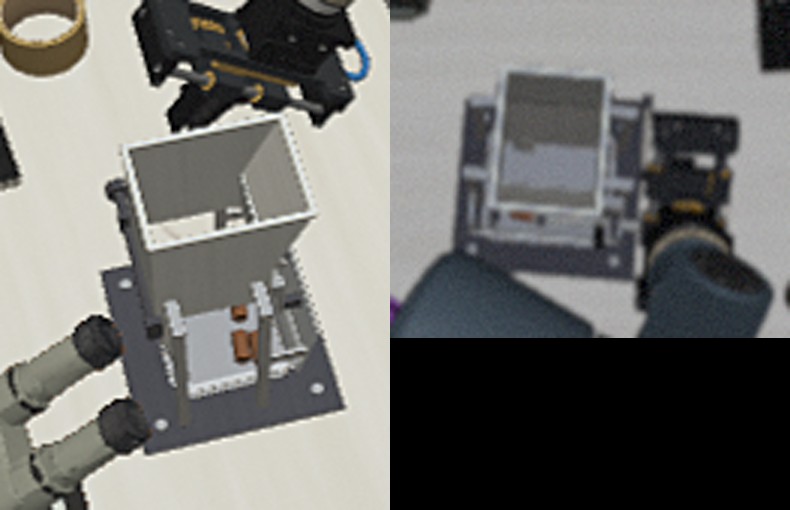

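Run:
```python
from h import *
b=lv(-65,35); json.dump([b[0].tolist(),b[1].tolist()],open("cmd.json","w"))
L=np.linspace(-65,17,19)[1:]; P=[lv(t,max(0,(15-t)/77*35)) for t in L]; P+=[P[-1]]*2
plan(P[:10],[0]*10); plan(P[10:],[0]*10)
```

```text
[[0.0,0.02,-0.01,0.004,0.0,0.0,0.0],[-0.0,0.039,-0.019,0.015,-0.0,0.0,0.0],[0.0,0.06,-0.027,0.027,0.0,-0.0,0.0],[0.0,0.081,-0.032,0.038,0.0,-0.0,0.0],[-0.0,0.102,-0.036,0.05,0.0,-0.0,0.0],[-0.0,0.123,-0.038,0.061,0.0,0.0,0.0],[0.0,0.145,-0.039,0.073,0.0,0.0,0.0],[0.0,0.166,-0.037,0.084,0.0,0.0,0.0],[0.0,0.188,-0.034,0.096,0.0,-0.0,0.0],[0.0,0.209,-0.029,0.107,-0.0,-0.0,0.0]]
[[-0.0,0.021,-0.001,0.012,0.0,0.0,0.0],[-0.0,0.043,0.001,0.023,0.0,-0.0,0.0],[-0.0,0.064,0.003,0.035,0.0,-0.0,0.0],[-0.0,0.085,0.008,0.046,0.0,0.0,0.0],[-0.0,0.106,0.015,0.058,0.0,0.0,0.0],[0.0,0.126,0.023,0.069,0.0,-0.0,0.0],[0.0,0.145,0.032,0.081,0.0,0.0,0.0],[-0.0,0.164,0.043,0.087,0.0,-0.0,0.0],[-0.0,0.164,0.043,0.087,0.0,-0.0,0.0],[-0.0,0.164,0.043,0.087,0.0,-0.0,0.0]]
```

>>> {"method": "move_arm", "body": {
  "increments": [
    [0,0.02,-0.01,0.004,0,0,0],
    [0,0.039,-0.019,0.015,0,0,0],
    [0,0.06,-0.027,0.027,0,0,0],
    [0,0.081,-0.032,0.038,0,0,0],
    [0,0.102,-0.036,0.05,0,0,0],
    [0,0.123,-0.038,0.061,0,0,0],
    [0,0.145,-0.039,0.073,0,0,0],
    [0,0.166,-0.037,0.084,0,0,0],
    [0,0.188,-0.034,0.096,0,0,0],
    [0,0.209,-0.029,0.107,0,0,0]
  ]
}}

```text
time_s: 21.35
position: [0.6139, -0.1015, 0.2072]
tcp_rot: [[0.053, 0.962, 0.266], [0.999, -0.052, -0.012], [0.003, 0.267, -0.964]]
force: [-6.4, 0.7, -0.9]
opening: 0.126
grasp_force: 30.0
```

>>> {"method": "move_arm", "body": {
  "increments": [
    [0,0.021,-0.001,0.012,0,0,0],
    [0,0.043,0.001,0.023,0,0,0],
    [0,0.064,0.003,0.035,0,0,0],
    [0,0.085,0.008,0.046,0,0,0],
    [0,0.106,0.015,0.058,0,0,0],
    [0,0.126,0.023,0.069,0,0,0],
    [0,0.145,0.032,0.081,0,0,0],
    [0,0.164,0.043,0.087,0,0,0],
    [0,0.164,0.043,0.087,0,0,0],
    [0,0.164,0.043,0.087,0,0,0]
  ]
}}

```text
time_s: 22.18
position: [0.6635, -0.1047, 0.2108]
tcp_rot: [[0.054, 0.999, -0.004], [0.999, -0.054, 0.002], [0.002, -0.004, -1.0]]
force: [-10.3, 0.9, 9.6]
opening: 0.128
grasp_force: 30.0
```

Run:
```python
from h import *
s=st(); print(np.round(s["joint_positions"],1),ang(s),s["moment"])
b=lv(19,0); plan(interp(cmd(),b,2,3),[0]*5)
```

```text
t 22.1833 TCP hopper mm [  75.1 -123.1  210.8] grasp [  75.1 -123.1  218.8] cmd err mm [-2.1  1.   2.4] F [-10.3   0.9   9.6] open 0.12848451767621785 gf 29.99536693096161
[-18.5  35.4  75.9   0.   69.  -15.4] (np.float64(15.127910697420422), np.float64(86.77484074334897)) [-0.01827499  2.05692595 -0.04221227]
[[-0.0,0.005,0.002,0.0,0.0,0.0,0.0],[0.0,0.01,0.003,0.0,0.0,-0.0,0.0],[0.0,0.01,0.003,0.0,0.0,-0.0,0.0],[0.0,0.01,0.003,0.0,0.0,-0.0,0.0],[0.0,0.01,0.003,0.0,0.0,-0.0,0.0]]
```

>>> {"method": "move_arm", "body": {
  "increments": [
    [0,0.005,0.002,0,0,0,0],
    [0,0.01,0.003,0,0,0,0],
    [0,0.01,0.003,0,0,0,0],
    [0,0.01,0.003,0,0,0,0],
    [0,0.01,0.003,0,0,0,0]
  ]
}}

```text
time_s: 22.6
position: [0.6637, -0.1047, 0.2106]
tcp_rot: [[0.054, 0.999, -0.009], [0.999, -0.054, 0.002], [0.002, -0.01, -1.0]]
force: [-16.7, 0.0, 13.8]
opening: 0.123
grasp_force: 30.0
```

Run:
```python
from h import *
s=st(); print(ang(s))
a=cmd(); r=(np.array(s["position"]),a[1]); u=(r[0]+[0,0,.125],a[1])
plan([r]*4+interp(r,u,6),[.4]*10)
# via over front, then flipped knob orientation at lean 15
a=cmd(); c=(W(H,np.array([-150,-40,330])/1e3),kf([0,0,0],15,0,-9)[1]); v=(W(H,np.array([-50,-90,345])/1e3),interp(a,c,2)[0][1])
plan(interp(a,v,10),[.45]*10); a=cmd(); plan(interp(a,c,8,2),[.45]*10)
```

```text
t 22.6 TCP hopper mm [  75.3 -123.1  210.6] grasp [  75.3 -123.2  218.6] cmd err mm [-5.   1.1  3.1] F [-16.7   0.   13.8] open 0.12266141489785583 gf 29.996581971645355
(np.float64(15.28645323237629), np.float64(86.65829962117195))
[[0.003,-0.017,-0.01,0.0,0.0,0.0,0.4],[0.003,-0.017,-0.01,0.0,0.0,0.0,0.4],[0.003,-0.017,-0.01,0.0,0.0,0.0,0.4],[0.003,-0.017,-0.01,0.0,0.0,0.0,0.4],[0.003,-0.017,-0.08,-0.0,0.0,0.0,0.4],[0.003,-0.016,-0.149,-0.0,0.0,0.0,0.4],[0.003,-0.016,-0.219,-0.0,0.0,0.0,0.4],[0.003,-0.016,-0.288,-0.0,0.0,0.0,0.4],[0.003,-0.016,-0.358,-0.0,0.0,0.0,0.4],[0.003,-0.016,-0.427,-0.0,0.0,0.0,0.4]]
[[0.011,-0.042,-0.003,-0.003,0.003,0.026,0.45],[0.022,-0.084,-0.006,-0.007,0.006,0.053,0.45],[0.033,-0.125,-0.01,-0.01,0.009,0.079,0.45],[0.044,-0.167,-0.013,-0.014,0.013,0.106,0.45],[0.055,-0.209,-0.016,-0.017,0.016,0.132,0.45],[0.066,-0.251,-0.019,-0.021,0.019,0.159,0.45],[0.077,-0.292,-0.022,-0.024,0.022,0.185,0.45],[0.088,-0.334,-0.026,-0.028,0.025,0.211,0.45],[0.099,-0.376,-0.029,-0.031,0.028,0.238,0.45],[0.11,-0.418,-0.032,-0.035,0.031,0.264,0.45]]
[[-0.017,-0.044,0.001,-0.004,0.004,0.033,0.45],[-0.034,-0.087,0.003,-0.009,0.008,0.066,0.45],[-0.051,-0.131,0.004,-0.013,0.012,0.099,0.45],[-0.069,-0.175,0.006,-0.017,0.016,0.132,0.45],[-0.086,-0.219,0.007,-0.021,0.019,0.165,0.45],[-0.103,-0.262,0.008,-0.026,0.023,0.199,0.45],[-0.12,-0.306,0.01,-0.03,0.027,0.232,0.45],[-0.137,-0.35,0.011,-0.034,0.031,0.265,0.45],[-0.137,-0.35,0.011,-0.034,0.031,0.265,0.45],[-0.137,-0.35,0.011,-0.034,0.031,0.265,0.45]]
```

>>> {"method": "move_arm", "body": {
  "increments": [
    [0,0,0,0,0,0,0.4],
    [0,0,0,0,0,0,0.4],
    [0.003,-0.017,-0.01,0,0,0,0.4],
    [0.003,-0.017,-0.01,0,0,0,0.4],
    [0.003,-0.017,-0.08,0,0,0,0.4],
    [0.003,-0.016,-0.149,0,0,0,0.4],
    [0.003,-0.016,-0.219,0,0,0,0.4],
    [0.003,-0.016,-0.288,0,0,0,0.4],
    [0.003,-0.016,-0.358,0,0,0,0.4],
    [0.003,-0.016,-0.427,0,0,0,0.4]
  ]
}}

```text
time_s: 23.43
position: [0.666, -0.1043, 0.3383]
tcp_rot: [[0.055, 0.998, 0.009], [0.999, -0.055, 0.001], [0.001, 0.009, -1.0]]
force: [1.6, -0.0, -0.1]
opening: 0.399
grasp_force: 0.0
```

>>> {"method": "move_arm", "body": {
  "increments": [
    [0.011,-0.042,-0.003,-0.003,0.003,0.026,0.45],
    [0.022,-0.084,-0.006,-0.007,0.006,0.053,0.45],
    [0.033,-0.125,-0.01,-0.01,0.009,0.079,0.45],
    [0.044,-0.167,-0.013,-0.014,0.013,0.106,0.45],
    [0.055,-0.209,-0.016,-0.017,0.016,0.132,0.45],
    [0.066,-0.251,-0.019,-0.021,0.019,0.159,0.45],
    [0.077,-0.292,-0.022,-0.024,0.022,0.185,0.45],
    [0.088,-0.334,-0.026,-0.028,0.025,0.211,0.45],
    [0.099,-0.376,-0.029,-0.031,0.028,0.238,0.45],
    [0.11,-0.418,-0.032,-0.035,0.031,0.264,0.45]
  ]
}}

```text
time_s: 24.27
position: [0.542, -0.0646, 0.3462]
tcp_rot: [[0.767, 0.625, 0.148], [0.627, -0.778, 0.036], [0.138, 0.065, -0.988]]
force: [0.5, -0.1, 0.2]
opening: 0.452
grasp_force: 0.0
```

>>> {"method": "move_arm", "body": {
  "increments": [
    [-0.017,-0.044,0.001,-0.004,0.004,0.033,0.45],
    [-0.034,-0.087,0.003,-0.009,0.008,0.066,0.45],
    [-0.051,-0.131,0.004,-0.013,0.012,0.099,0.45],
    [-0.069,-0.175,0.006,-0.017,0.016,0.132,0.45],
    [-0.086,-0.219,0.007,-0.021,0.019,0.165,0.45],
    [-0.103,-0.262,0.008,-0.026,0.023,0.199,0.45],
    [-0.12,-0.306,0.01,-0.03,0.027,0.232,0.45],
    [-0.137,-0.35,0.011,-0.034,0.031,0.265,0.45],
    [-0.137,-0.35,0.011,-0.034,0.031,0.265,0.45],
    [-0.137,-0.35,0.011,-0.034,0.031,0.265,0.45]
  ]
}}

```text
time_s: 25.1
position: [0.4453, -0.0087, 0.3309]
tcp_rot: [[0.953, -0.152, 0.263], [-0.147, -0.988, -0.039], [0.266, -0.002, -0.964]]
force: [0.5, -0.8, 0.3]
opening: 0.453
grasp_force: 0.0
```

Run:
```python
from h import *
s=st(); print(np.round(s["joint_positions"],1))
from rig import viewer
import cv2
d=viewer.capture("scene"); cv2.imwrite("pics/o2.png",cv2.resize(d["image"][130:300,180:340],None,fx=3.5,fy=3.5,interpolation=2))
sync(); a=cmd(); b=kf([-85,-50.9,158],38,60,-3)
P=interp(a,b,10,8); plan(P[:10],[.45]*10); plan(P[10:],[.45]*8)
```

```text
t 25.1 TCP hopper mm [-148.2  -39.6  330.9] grasp [-150.3  -39.4  338.6] cmd err mm [1.8 0.2 0.8] F [ 0.5 -0.8  0.3] open 0.4525432870364197 gf 0.0
[-17.1   2.5 108.5   2.9  53.8  80.2]
[[-0.0,0.003,0.045,0.001,0.013,-0.003,0.45],[-0.0,0.005,0.089,0.003,0.025,-0.006,0.45],[-0.0,0.008,0.134,0.004,0.038,-0.009,0.45],[-0.0,0.01,0.178,0.006,0.05,-0.012,0.45],[-0.001,0.013,0.223,0.007,0.063,-0.015,0.45],[-0.001,0.015,0.268,0.008,0.075,-0.017,0.45],[-0.001,0.018,0.312,0.01,0.088,-0.02,0.45],[-0.001,0.02,0.357,0.011,0.1,-0.023,0.45],[-0.001,0.023,0.402,0.013,0.113,-0.026,0.45],[-0.001,0.025,0.446,0.014,0.125,-0.029,0.45]]
[[-0.0,0.0,0.0,0.0,0.0,-0.0,0.45],[-0.0,0.0,0.0,0.0,0.0,-0.0,0.45],[-0.0,0.0,0.0,0.0,0.0,-0.0,0.45],[-0.0,0.0,0.0,0.0,0.0,-0.0,0.45],[-0.0,0.0,0.0,0.0,0.0,-0.0,0.45],[-0.0,0.0,0.0,0.0,0.0,-0.0,0.45],[-0.0,0.0,0.0,0.0,0.0,-0.0,0.45],[-0.0,0.0,0.0,0.0,0.0,-0.0,0.45]]
```

View pics/o2.png

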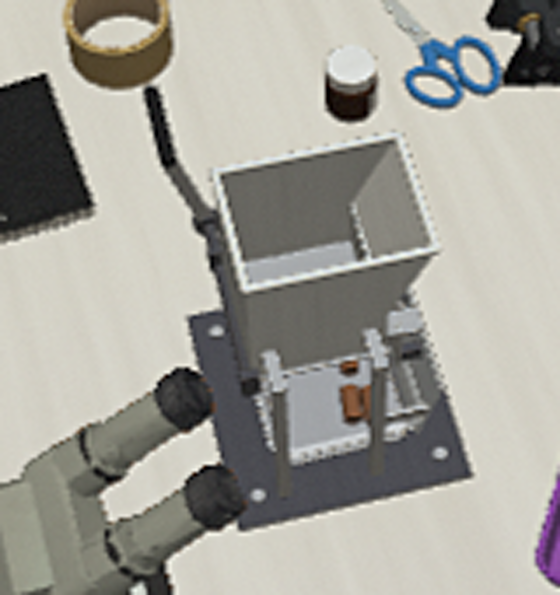

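>>> {"method": "move_arm", "body": {
  "increments": [
    [0,0.005,0.089,0.003,0.025,-0.006,0.45],
    [0,0.01,0.178,0.006,0.05,-0.012,0.45],
    [-0.001,0.015,0.268,0.008,0.075,-0.017,0.45],
    [-0.001,0.02,0.357,0.011,0.1,-0.023,0.45],
    [-0.001,0.025,0.446,0.014,0.125,-0.029,0.45],
    [-0.001,0.025,0.446,0.014,0.125,-0.029,0.45],
    [-0.001,0.025,0.446,0.014,0.125,-0.029,0.45],
    [-0.001,0.025,0.446,0.014,0.125,-0.029,0.45],
    [-0.001,0.025,0.446,0.014,0.125,-0.029,0.45],
    [-0.001,0.025,0.446,0.014,0.125,-0.029,0.45]
  ]
}}

```text
time_s: 25.98
position: [0.4894, 0.0005, 0.222]
tcp_rot: [[0.79, -0.016, 0.613], [-0.05, -0.998, 0.039], [0.611, -0.061, -0.789]]
force: [0.0, 0.5, 0.5]
opening: 0.448
grasp_force: 0.0
```

Run:
```python
from h import *
s=st(); print(np.round(s["joint_positions"],1), np.round(R.from_matrix(np.array(s["tcp_rot"]).T@cmd()[1]).as_rotvec(True),1))
sync(); a=cmd(); b=kf([-85,-50.9,158],38,50,-3); plan(interp(a,b,4,6),[.45]*10)
```

```text
t 25.9833 TCP hopper mm [-104.7  -27.9  222. ] grasp [-109.6  -28.5  228.3] cmd err mm [ 9.3 22.3 19.9] F [0.  0.5 0.5] open 0.4477966625933759 gf 0.0
[-23.   15.5 129.5  89.2  16.  -15.1] [-4.1  0.3 -0.5]
[[-0.016,0.02,0.016,-0.006,0.0,-0.001,0.45],[-0.032,0.041,0.032,-0.011,0.001,-0.001,0.45],[-0.048,0.061,0.048,-0.017,0.001,-0.002,0.45],[-0.064,0.082,0.064,-0.022,0.002,-0.003,0.45],[-0.064,0.082,0.064,-0.022,0.002,-0.003,0.45],[-0.064,0.082,0.064,-0.022,0.002,-0.003,0.45],[-0.064,0.082,0.064,-0.022,0.002,-0.003,0.45],[-0.064,0.082,0.064,-0.022,0.002,-0.003,0.45],[-0.064,0.082,0.064,-0.022,0.002,-0.003,0.45],[-0.064,0.082,0.064,-0.022,0.002,-0.003,0.45]]
```

>>> {"method": "move_arm", "body": {
  "increments": [
    [-0.016,0.02,0.016,-0.006,0,-0.001,0.45],
    [-0.032,0.041,0.032,-0.011,0.001,-0.001,0.45],
    [-0.048,0.061,0.048,-0.017,0.001,-0.002,0.45],
    [-0.064,0.082,0.064,-0.022,0.002,-0.003,0.45],
    [-0.064,0.082,0.064,-0.022,0.002,-0.003,0.45],
    [-0.064,0.082,0.064,-0.022,0.002,-0.003,0.45],
    [-0.064,0.082,0.064,-0.022,0.002,-0.003,0.45],
    [-0.064,0.082,0.064,-0.022,0.002,-0.003,0.45],
    [-0.064,0.082,0.064,-0.022,0.002,-0.003,0.45],
    [-0.064,0.082,0.064,-0.022,0.002,-0.003,0.45]
  ]
}}

```text
time_s: 26.82
position: [0.4837, -0.0205, 0.194]
tcp_rot: [[0.788, -0.051, 0.614], [-0.042, -0.999, -0.028], [0.615, -0.003, -0.789]]
force: [0.1, 0.8, -0.4]
opening: 0.45
grasp_force: 0.0
```

Run:
```python
from h import *
s=st(); print(np.round(s["joint_positions"],1), np.round(R.from_matrix(np.array(s["tcp_rot"]).T@cmd()[1]).as_rotvec(True),1))
a=cmd(); b=kf([-85,-50.9,158],38,0,-3); plan(interp(a,b,6,2),[.45]*8)
a=cmd(); c=(a[0]+HR.apply([0,.042,0]),a[1]); plan(interp(a,c,8,2),[0]*10)
```

```text
t 26.8167 TCP hopper mm [-109.2  -49.2  194. ] grasp [-114.1  -49.3  200.4] cmd err mm [-1.9  1.9  0.4] F [ 0.1  0.8 -0.4] open 0.4503232524961831 gf 0.0
[-23.8  20.1 132.4 123.   15.3 -50.6] [-0.1  0.1 -0.1]
[[-0.002,0.0,0.028,-0.0,-0.0,0.0,0.45],[-0.005,0.0,0.055,-0.0,-0.0,0.0,0.45],[-0.007,0.0,0.083,-0.0,-0.0,0.0,0.45],[-0.01,0.0,0.111,-0.0,-0.0,0.0,0.45],[-0.012,0.0,0.138,-0.0,-0.0,0.0,0.45],[-0.015,0.0,0.166,-0.0,-0.0,0.0,0.45],[-0.015,0.0,0.166,-0.0,-0.0,0.0,0.45],[-0.015,0.0,0.166,-0.0,-0.0,0.0,0.45]]
[[0.0,-0.017,0.0,0.0,-0.0,0.0,0.0],[0.0,-0.035,0.0,0.0,-0.0,0.0,0.0],[0.0,-0.052,0.0,0.0,-0.0,0.0,0.0],[0.0,-0.07,0.0,0.0,-0.0,0.0,0.0],[0.0,-0.087,0.0,0.0,-0.0,0.0,0.0],[0.0,-0.105,0.0,0.0,-0.0,0.0,0.0],[0.0,-0.122,0.0,0.0,-0.0,0.0,0.0],[0.001,-0.14,0.001,0.0,-0.0,0.0,0.0],[0.001,-0.14,0.001,0.0,-0.0,0.0,0.0],[0.001,-0.14,0.001,0.0,-0.0,0.0,0.0]]
```

>>> {"method": "move_arm", "body": {
  "increments": [
    [-0.002,0,0.028,0,0,0,0.45],
    [-0.005,0,0.055,0,0,0,0.45],
    [-0.007,0,0.083,0,0,0,0.45],
    [-0.01,0,0.111,0,0,0,0.45],
    [-0.012,0,0.138,0,0,0,0.45],
    [-0.015,0,0.166,0,0,0,0.45],
    [-0.015,0,0.166,0,0,0,0.45],
    [-0.015,0,0.166,0,0,0,0.45]
  ]
}}

```text
time_s: 27.48
position: [0.5104, -0.0215, 0.1514]
tcp_rot: [[0.788, -0.051, 0.613], [-0.042, -0.999, -0.028], [0.614, -0.004, -0.79]]
force: [-0.0, 0.2, -0.7]
opening: 0.45
grasp_force: 0.0
```

>>> {"method": "move_arm", "body": {
  "increments": [
    [0,0,0,0,0,0,0],
    [0,0,0,0,0,0,0],
    [0,0,0,0,0,0,0],
    [0,0,0,0,0,0,0],
    [0,0,0,0,0,0,0],
    [0,0,0,0,0,0,0]
  ]
}}

```text
time_s: 27.98
position: [0.5103, -0.0218, 0.1518]
tcp_rot: [[0.788, -0.052, 0.614], [-0.043, -0.999, -0.029], [0.614, -0.004, -0.789]]
force: [-1.2, -0.8, 3.1]
opening: 0.123
grasp_force: 30.0
```

>>> {"method": "move_arm", "body": {
  "increments": [
    [0,-0.017,0,0,0,0,0],
    [0,-0.035,0,0,0,0,0],
    [0,-0.052,0,0,0,0,0],
    [0,-0.07,0,0,0,0,0],
    [0,-0.087,0,0,0,0,0],
    [0,-0.105,0,0,0,0,0],
    [0,-0.122,0,0,0,0,0],
    [0.001,-0.14,0.001,0,0,0,0],
    [0.001,-0.14,0.001,0,0,0,0],
    [0.001,-0.14,0.001,0,0,0,0]
  ]
}}

```text
time_s: 28.82
position: [0.5127, 0.0172, 0.1518]
tcp_rot: [[0.789, -0.061, 0.612], [-0.051, -0.998, -0.034], [0.612, -0.005, -0.79]]
force: [-4.9, -18.5, 5.0]
opening: 0.121
grasp_force: 30.0
```

Run:
```python
from h import *
s=st(); print(np.round(s["joint_positions"],1))
a=cmd(); b=(a[0]+HR.apply([0,.002,0]),a[1]); plan(interp(a,b,2,2),[0]*4)
a=cmd(); r=(np.array(s["position"]),a[1]); b=(r[0]+HR.apply(np.array([-.545,0,.839])*.06),a[1]); plan([a]*2+[r]*2+interp(r,b,6),[0.45]*10)
```

```text
t 28.8167 TCP hopper mm [-82.3 -10.  151.8] grasp [-87.2 -10.  158.1] cmd err mm [-2.5 -1.   0.2] F [ -4.9 -18.5   5. ] open 0.12101734476903897 gf 30.017965617589653
[-14.8  28.5 130.4 155.9  17.6 -75.7]
[[0.0,-0.003,0.0,0.0,-0.0,0.0,0.0],[0.0,-0.007,0.0,0.0,-0.0,0.0,0.0],[0.0,-0.007,0.0,0.0,-0.0,0.0,0.0],[0.0,-0.007,0.0,0.0,-0.0,0.0,0.0]]
[[0.0,0.0,0.0,0.0,0.0,0.0,0.45],[0.0,0.0,0.0,0.0,0.0,0.0,0.45],[-0.006,0.011,-0.006,0.0,0.0,0.0,0.45],[-0.006,0.011,-0.006,0.0,0.0,0.0,0.45],[-0.003,0.011,-0.039,0.0,-0.0,0.0,0.45],[-0.0,0.011,-0.072,0.0,-0.0,0.0,0.45],[0.003,0.01,-0.105,0.0,-0.0,0.0,0.45],[0.006,0.01,-0.138,0.0,-0.0,0.0,0.45],[0.008,0.01,-0.172,0.0,-0.0,0.0,0.45],[0.011,0.01,-0.205,0.0,-0.0,0.0,0.45]]
```

>>> {"method": "move_arm", "body": {
  "increments": [
    [0,-0.003,0,0,0,0,0],
    [0,-0.007,0,0,0,0,0],
    [0,-0.007,0,0,0,0,0],
    [0,-0.007,0,0,0,0,0]
  ]
}}

```text
time_s: 29.15
position: [0.5128, 0.0175, 0.1518]
tcp_rot: [[0.789, -0.066, 0.611], [-0.055, -0.998, -0.037], [0.612, -0.005, -0.791]]
force: [-7.4, -26.8, 6.6]
opening: 0.13
grasp_force: 30.0
```

>>> {"method": "move_arm", "body": {
  "increments": [
    [0,0,0,0,0,0,0.45],
    [0,0,0,0,0,0,0.45],
    [-0.006,0.011,-0.006,0,0,0,0.45],
    [-0.006,0.011,-0.006,0,0,0,0.45],
    [-0.003,0.011,-0.039,0,0,0,0.45],
    [0,0.011,-0.072,0,0,0,0.45],
    [0.003,0.01,-0.105,0,0,0,0.45],
    [0.006,0.01,-0.138,0,0,0,0.45],
    [0.008,0.01,-0.172,0,0,0,0.45],
    [0.011,0.01,-0.205,0,0,0,0.45]
  ]
}}

```text
time_s: 29.98
position: [0.4771, 0.0216, 0.2023]
tcp_rot: [[0.789, -0.05, 0.613], [-0.042, -0.999, -0.027], [0.613, -0.004, -0.79]]
force: [0.8, -0.1, 0.1]
opening: 0.45
grasp_force: 0.0
```

Run:
```python
from h import *
s=st()
sync(); a=cmd(); c=(W(H,np.array([-190,20,320])/1e3),kf([0,0,0],15,0,-9)[1]); plan(interp(a,c,7,3),[.45]*10)
```

```text
t 29.9833 TCP hopper mm [-118.2   -7.6  202.3] grasp [-123.1   -7.7  208.6] cmd err mm [-2.9  2.5  0.2] F [ 0.8 -0.1  0.1] open 0.45038768383521455 gf 0.0
[[0.007,-0.014,-0.065,-0.002,-0.018,0.004,0.45],[0.015,-0.027,-0.13,-0.005,-0.036,0.009,0.45],[0.022,-0.041,-0.195,-0.007,-0.054,0.013,0.45],[0.03,-0.054,-0.261,-0.009,-0.072,0.017,0.45],[0.037,-0.068,-0.326,-0.012,-0.09,0.022,0.45],[0.044,-0.082,-0.391,-0.014,-0.109,0.026,0.45],[0.052,-0.095,-0.456,-0.016,-0.127,0.03,0.45],[0.052,-0.095,-0.456,-0.016,-0.127,0.03,0.45],[0.052,-0.095,-0.456,-0.016,-0.127,0.03,0.45],[0.052,-0.095,-0.456,-0.016,-0.127,0.03,0.45]]
```

>>> {"method": "move_arm", "body": {
  "increments": [
    [0.007,-0.014,-0.065,-0.002,-0.018,0.004,0.45],
    [0.015,-0.027,-0.13,-0.005,-0.036,0.009,0.45],
    [0.022,-0.041,-0.195,-0.007,-0.054,0.013,0.45],
    [0.03,-0.054,-0.261,-0.009,-0.072,0.017,0.45],
    [0.037,-0.068,-0.326,-0.012,-0.09,0.022,0.45],
    [0.044,-0.082,-0.391,-0.014,-0.109,0.026,0.45],
    [0.052,-0.095,-0.456,-0.016,-0.127,0.03,0.45],
    [0.052,-0.095,-0.456,-0.016,-0.127,0.03,0.45],
    [0.052,-0.095,-0.456,-0.016,-0.127,0.03,0.45]
  ]
}}

```text
time_s: 30.73
position: [0.463, 0.0803, 0.259]
tcp_rot: [[0.844, 0.02, 0.535], [-0.061, -0.989, 0.133], [0.532, -0.145, -0.834]]
force: [-0.6, 0.5, 0.4]
opening: 0.448
grasp_force: 0.0
```

Run:
```python
from h import *
from rig import viewer,nets
import cv2
st()
I=[]
for c,(r,k) in dict(top=(slice(140,240),slice(235,355)),scene=(slice(190,300),slice(215,335)),wrist=(slice(0,420),slice(0,560))).items():
    d=viewer.capture(c); im=d["image"][r,k]; I.append(cv2.resize(im,(390,300 if c!="scene" else 300),interpolation=2))
    print(c,[(np.round(q["location"]),round(q["conf"],2)) for q in nets.find_in(c,"cork_a")],[(t,np.round(q["location"],1).tolist()) for t in("flask","jar","dropper_bottle") for q in nets.find_in(c,t)[:1]])
cv2.imwrite("pics/f.png",np.vstack([np.hstack(I[:2]),np.hstack([I[2],I[2]*0])]))
```

```text
t 30.7333 TCP hopper mm [-135.6   50.2  259. ] grasp [-139.8   48.9  265.6] cmd err mm [ 56.   27.2 -61.1] F [-0.6  0.5  0.4] open 0.44769710423901266 gf 0.0
top [(array([296., 198.]), 0.7)] [('flask', [190.3, 226.2]), ('jar', [373.9, 236.7]), ('dropper_bottle', [204.8, 188.3])]
scene [(array([283., 247.]), 0.63)] [('flask', [353.0, 335.7]), ('jar', [279.5, 152.4]), ('dropper_bottle', [297.4, 341.1])]
wrist [(array([337., 217.]), 0.54)] [('flask', [119.7, 258.6]), ('jar', [535.2, 262.0]), ('dropper_bottle', [152.2, 176.8])]
```

View pics/f.png

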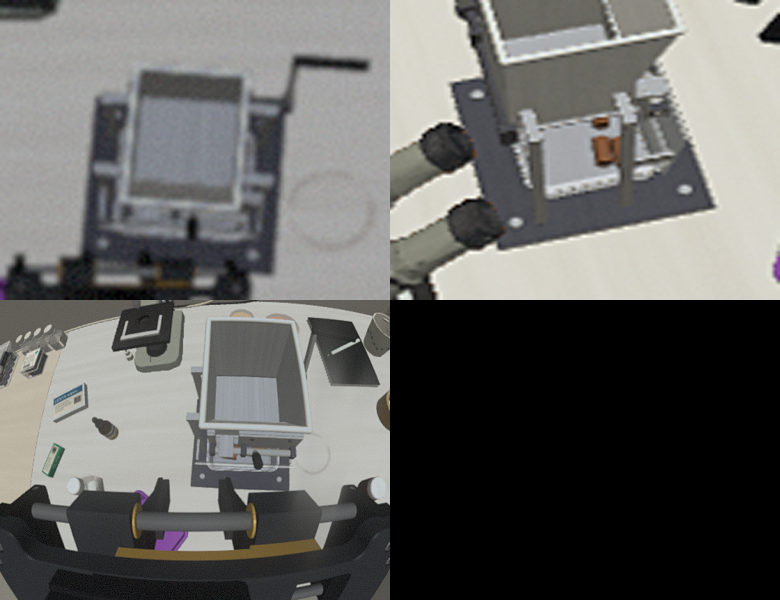

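Run:
```python
from rig import viewer
import cv2,numpy as np
w=viewer.capture("wrist")["image"][165:260,260:440]; s=viewer.capture("scene")["image"][222:268,245:315]
cv2.imwrite("pics/g.png",np.vstack([cv2.resize(w,(560,296),interpolation=2),cv2.resize(s,(560,300),interpolation=2)]))
```

```text
(no output)
```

View pics/g.png

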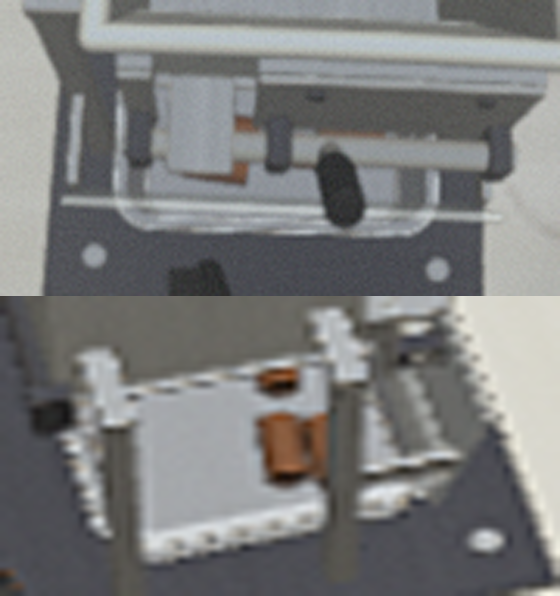

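```bash
python3 -c "
from rig import workorder
print(workorder.hand_in())"
```

```text
the job is handed in; nothing more can be done
None
```

The job is handed in at about 31 s: bolt drawn, trap door opened to its stop, the hopper emptied, the door swung shut and the bolt pushed home. The flask, jar and dropper bottle did not move, and the box looks in place. I could see only three corks in the box; the fourth is probably hidden there, since the hopper is empty and no cork shows elsewhere.

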